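Kit the compression-test bin and hang it on the louvered panel

TASK

Make up the blue bin for the next compression run from what lies in the compartment tray: every fresh orange cylinder goes into the bin's yellow-floored section, every steel jaw insert into its white-floored section, and every squashed slug into the red scrap tray. Only when all are sorted, lift the bin and hang it by its lip on the free part of the louvered panel's top rail, level and fully seated, and leave the other things on the table alone.

Things in the scene. Friction and masses are not known exactly. Their poses are not given: they have to be found in the camera images.
- cyl0_c (a point): fresh polymer test cylinder, orange, plain ends, 24 mm diameter, 40 mm tall, 30 g; this point is its centre, its z along the cylinder axis; starts upright in a tray cell; may be absent
- cyl1_c (a point): fresh polymer test cylinder, orange, plain ends, 24 mm diameter, 40 mm tall, 30 g; this point is its centre, its z along the cylinder axis; starts upright in a tray cell; may be absent
- cyl2_c (a point): fresh polymer test cylinder, orange, plain ends, 24 mm diameter, 40 mm tall, 30 g; this point is its centre, its z along the cylinder axis; starts upright in a tray cell; may be absent
- jaw0_c (a point): steel jaw insert, bright block with dark serration lines on one face, 14 mm thick (its x) by 30 mm (its y) by 36 mm tall (its z), 110 g; this point is its centre; starts upright in a tray cell; may be absent
- jaw1_c (a point): steel jaw insert, bright block with dark serration lines on one face, 14 mm thick (its x) by 30 mm (its y) by 36 mm tall (its z), 110 g; this point is its centre; starts upright in a tray cell; may be absent
- jaw2_c (a point): steel jaw insert, bright block with dark serration lines on one face, 14 mm thick (its x) by 30 mm (its y) by 36 mm tall (its z), 110 g; this point is its centre; starts upright in a tray cell; may be absent
- slug0_c (a point): used, squashed test slug, orange like the cylinders but short and wide with a black crack mark on top, 32 mm diameter, 26 mm tall, 30 g; this point is its centre, z along its axis; starts upright in a tray cell; may be absent
- slug1_c (a point): used, squashed test slug, orange like the cylinders but short and wide with a black crack mark on top, 32 mm diameter, 26 mm tall, 30 g; this point is its centre, z along its axis; starts upright in a tray cell; may be absent
- bin_grip (a point): blue kit bin, loose, 0.28 kg, 120 mm (its x) x 110 mm (its y), rim 65 mm high, walls and floor 4 mm. A divider along x splits it into yellow- and white-floored sections. From the divider's middle a black grip plate, 44 mm long (x) and 10 mm thick (y), rises to 108 mm. This point: in the plate's centre plane, mid-bin, 92 mm above the underside; z up; +x towards the lip
- bin_yellow (a point): centre of the floor of the blue bin's yellow section (112 mm along bin x, 49 mm along bin y), on the +y side
- bin_white (a point): centre of the floor of the blue bin's white section (112 mm along bin x, 49 mm along bin y), on the -y side
- bin_lip (a point): middle of the blue bin's lip, in the gap where the rail goes, at the lip's underside: 65.5 mm along +x from the grip point, 61 mm above the bin's underside. The lip, 100 mm wide, runs back from the rim; its hanging part leaves an 11 mm gap behind the back wall (60 to 71 mm from the grip point) and ends 41 mm above the underside, its edge flared outward, 80 mm from the grip point
- panel: louvered panel stand, fixed: grey plate 400 mm wide (y), 162 mm high, two horizontal aluminium rails along its front, which faces its -x. Origin: on the table, mid-width, in the plate's front face. A fixed grey bin hangs on the top rail at y = 70 to 180 mm; the rest of that rail is free. A bin hung right has its +x along the panel's +x, underside 79 mm high, grip point about 82 to 88 mm before the plate
- rail_top (a point): middle of the top rail's upper edge, 140 mm high, mid-thickness, 19 mm before the plate. The rail is 6 mm thick and 380 mm long (panel y), with a 16 mm wide, 22 mm deep slot, open above, between it and the plate. The lower rail is alike, 60 mm below
- tray: compartment tray, fixed, 152 mm (its x) by 300 mm (its y), two by four cells of 74 mm pitch, floor 3 mm thick, black walls 10 mm high over the table; origin under its centre
- scrap: red scrap tray, fixed, open box 110 x 110 mm outside, 28 mm high, walls 4 mm; origin under its centre
- driver: bystander: screwdriver lying on the table, leave alone
- collar: bystander: steel collar, 42 mm diameter, 16 mm high, leave alone
- cleaner: bystander: cleaner bottle, 52 mm diameter, 120 mm tall, leave alone
- cup: bystander: white cup, 72 mm diameter, 85 mm tall, leave alone
- weight: bystander: brass weight, 50 mm diameter, 55 mm tall, leave alone
- spanner: bystander: spanner lying on the table, leave alone
Things that resemble listed ones, but are neither listed nor needed, are in the scene too. What is shaped like the part that bears cyl1_c but purple is not meant.

How it is judged (in metres and radians):
On the way, in this order (a step that is already met when the one before it is completed fails the run):
1. every present cylinder is in the yellow section, every jaw insert in the white section, every slug in the scrap tray (y of cyl0_c in the frame of bin_grip between 0.003 and 0.054 m and x of cyl0_c in the frame of bin_grip between -0.06 and 0.06 m and z of cyl0_c in the frame of bin_grip between -0.095 and -0.022 m and y of cyl1_c in the frame of bin_grip between 0.003 and 0.054 m and x of cyl1_c in the frame of bin_grip between -0.06 and 0.06 m and z of cyl1_c in the frame of bin_grip between -0.095 and -0.022 m and y of cyl2_c in the frame of bin_grip between 0.003 and 0.054 m and x of cyl2_c in the frame of bin_grip between -0.06 and 0.06 m and z of cyl2_c in the frame of bin_grip between -0.095 and -0.022 m and y of jaw0_c in the frame of bin_grip between -0.054 and -0.003 m and x of jaw0_c in the frame of bin_grip between -0.06 and 0.06 m and z of jaw0_c in the frame of bin_grip between -0.095 and -0.022 m and y of jaw1_c in the frame of bin_grip between -0.054 and -0.003 m and x of jaw1_c in the frame of bin_grip between -0.06 and 0.06 m and z of jaw1_c in the frame of bin_grip between -0.095 and -0.022 m and y of jaw2_c in the frame of bin_grip between -0.054 and -0.003 m and x of jaw2_c in the frame of bin_grip between -0.06 and 0.06 m and z of jaw2_c in the frame of bin_grip between -0.095 and -0.022 m and x of slug0_c in the frame of scrap between -0.055 and 0.055 m and y of slug0_c in the frame of scrap between -0.055 and 0.055 m and height (world z) of each of slug0_c, slug1_c below 0.055 m and x of slug1_c in the frame of scrap between -0.055 and 0.055 m and y of slug1_c in the frame of scrap between -0.055 and 0.055 m), for 0.2 s.
2. the bin hangs by its lip on the top rail (z of bin_grip in the frame of panel between 0.163 and 0.18 m and x of bin_grip in the frame of panel between -0.102 and -0.072 m and y of bin_grip in the frame of panel between -0.2 and 0.2 m and angle between bin_grip's own z axis and vertical below 0.22 rad and angle between the x axis of bin_grip and the x axis of panel, either way round below 0.25 rad), for 0.3 s.
At the end, for the whole second after the job is handed in: Bin hung on the top rail: grip point 163-180 mm high, 72-102 mm before the plate, tilt under 0.22 rad, square within 0.25 rad. Centres of cylinders in the yellow section, of jaw inserts in the white one, no higher than the rim + 5 mm; of slugs in the scrap tray, under 55 mm high (all of step 1 and all of step 2); the robot touches nothing.
It fails at once if a bystander is moved more than 30 mm (distance of any of driver, collar, cleaner, cup, weight, spanner from where it was at the start of the episode above 0.03 m).
Of cyl0, cyl1, cyl2, jaw0, jaw1, jaw2, slug0, slug1 only 5 to 7 are there at a start; the rules pass over those that are not, and their reading is None.
At some moment in a run one of bin, cyl0, cyl1, cyl2, jaw0, jaw1, jaw2, slug0, slug1 may be knocked a few centimetres aside while the robot is not near it.
It also fails if it takes over 210 s, if anything falls off the work surface, if the arm or the gripper's body presses on something with over 40 N, if the wrist force passes 120 N, or if a joint passes its speed limit or range.

ROBOT

A 6-joint arm with a two-finger parallel gripper is mounted at the origin on the work surface. World frame = base frame: x ahead of the robot, y to its left, z up, the work surface at z = 0. Lengths are in m, angles in degrees, forces in N, time in s.
With the tool pointing down it reaches from about 0.4 to 0.825 m from the base axis. Payload 7 kg.
Tool frame: the origin (TCP) lies at the very end of the fingers, on their centre line; the grasp point (between the pads) lies 19 mm behind it; z points along the fingers, y is the direction in which the jaws open and shut (so a half turn about z gives the same grasp; the last joint's range is limited). The gripper opens to 88 mm and grips with 3 to 60 N. Pads are 19 mm wide; open, the fingers measure 130 mm over their backs; the gripper's body (78 mm by 193 mm) begins 47 mm behind the grasp point.
Start: joints at [-52.764, 20.546, 0.682, 0, -70.136, -16.507], TCP at [0.239, -0.631, 0.227] pointing down, gripper open.
Joint ranges: [-176.03, 176.03], [-82.01, 121.73], [-58.28, 71.71], [-173.87, 95.51], [-174.79, -0.11], [-173.66, 173.66]. Speed limits (degrees/s): [136.94, 136.94, 172.46, 180, 180, 180].

INTERFACE

Orientations are given as [roll, pitch, yaw] about the fixed x, y, z axes, in that order (R = Rz(yaw) Ry(pitch) Rx(roll)).
In Python, from plant import ctrl, snapshot, workorder gives the robot as it stands. The module is installed in compiled form; this text tells all that it offers.
- The arm moves only by the shell command python3 -m creep 'ROWS'. ROWS is JSON, a list of rows, each a list of 5 numbers: the shift along the tool's x, y, z scaled (see below), then the turn about the tool's z scaled (see below), then the finger opening in mm, from 0 to 87.6. A call has exactly 8 rows; each row is the pose to reach, as a shift and turn from the pose commanded when the call began, along the tool's axes at that moment, turning the shorter way round; what a row does not reach only later rows make up. The controller multiplies each number of a shift by 0.1 m and each number of a turn by 180 degrees. A row lasts 1/12 s, in which the tool goes at most 41.7 mm and 7.16 degrees, less where a joint would pass 70% of its speed; a pose out of reach is approached as far as the arm can. A call with a number of a shift or a turn outside -1 to 1 is refused whole. A call with a gripper value outside its range is refused whole. The fingers move at their own pace and stop on an object; the grip force is fixed at half the most. Time passes only in rows, so rows that repeat a pose let the fingers close, or fill a call up. It gives the time, the measured TCP pose, the force and the opening at its end, in the units of the state.
- ctrl.get_obs(): the state, without advancing time (a new reading comes with each control period).
- snapshot(name): name is "scene" or "top" or "wrist"; returns a dict with "img" (400x640x3 uint8, blue, green, red), "camera_matrix" (3x3 intrinsics, pixels), "k1" (the pictures are not rectified: a ray, as slopes to the right and down, at radius r is drawn at 1 + k1 r^2 times it, then the intrinsics apply), "xyz" and "rotation" of the camera in the world. Camera axes: x right, y up, looking along -z (the intrinsics and any distortion apply to the point x, -y, -z); pixel columns grow to the right and rows downward; lengths in m; the calibration is good to about 2 mm. A picture is of the moment at which its call begins. There is no depth.
- workorder.close_job(): hands the job in, once; it reports no verdict.
The state is a dict: "clock": time; "joint_pos": joint angles; "qvel": joint speeds; "tau": joint torques, N m; "tool_pos": TCP position; "orientation": TCP orientation; "force": force on the tool from outside, world axes, zero at the start; "moment": the same for the moment, N m; "opening": finger opening in m.
Only numpy, scipy, OpenCV 4.12 (cv2) and the standard library are available. Lean on these libraries where they do the work, as an engineer would, in place of code of your own. Each camera call takes 0.05 s, during which the arm holds its last target.

## Working session

There is one attempt and no reset: what is moved stays moved. The work goes in short steps, Python scripts to look and compute and a shell command to move; the robot and the scene stay as the last step left them, time stands still between calls to the robot, and variables do not carry over. Pictures are saved under pics/ and viewed, and the job is handed in when it is done.

```bash
ls; mkdir -p pics; cat > h.py <<'E'
import numpy as np, cv2, sys
from plant import ctrl, snapshot, workorder
from scipy.spatial.transform import Rotation as R
def snap(n,fn):
    s=snapshot(n); cv2.imwrite('pics/'+fn,s['img']); np.savez('pics/'+fn[:-4]+'.npz',img=s['img'],K=s['camera_matrix'],k1=s['k1'],xyz=s['xyz'],rot=s['rotation']); return s
def load(fn):
    d=np.load('pics/'+fn); return dict(img=d['img'],camera_matrix=d['K'],k1=float(d['k1']),xyz=d['xyz'],rotation=d['rot'])
def ray(s,u,v):
    K=np.array(s['camera_matrix']);k1=s['k1']
    p=cv2.undistortPoints(np.array([[[u,v]]],float),K,np.array([k1,0,0,0.]))[0,0]
    M=np.array(s['rotation']); M=M if M.shape==(3,3) else R.from_euler('xyz',M,degrees=True).as_matrix()
    return np.array(s['xyz']),M@np.array([p[0],-p[1],-1])
def plane(s,u,v,z):
    o,d=ray(s,u,v); return o+d*(z-o[2])/d[2]
def proj(s,P):
    M=np.array(s['rotation']); M=M if M.shape==(3,3) else R.from_euler('xyz',M,degrees=True).as_matrix()
    c=M.T@(np.array(P)-np.array(s['xyz'])); x=np.array([c[0],-c[1]])/-c[2]
    x=x*(1+s['k1']*(x@x)); K=np.array(s['camera_matrix']); return K[0,0]*x[0]+K[0,2],K[1,1]*x[1]+K[1,2]
def togo(P,yaw=None):
    """rows units for the tool to go to world P, yaw (of tool frame, pointing down)"""
    o=ctrl.get_obs(); M=R.from_euler('xyz',o['orientation'],degrees=True).as_matrix()
    d=M.T@(np.array(P)-np.array(o['tool_pos']))/0.1
    out=[round(float(x),3) for x in d]
    return out
E
python3 - <<'E'
from h import *
o=ctrl.get_obs()
print({k:np.round(v,3).tolist() for k,v in o.items()})
for n in ['scene','top','wrist']:
    s=snap(n,n+'0.png'); print(n,s['camera_matrix'],s['k1'],s['xyz'],s['rotation'])
E
```

```text
pics
{'clock': 0.0, 'joint_pos': [-52.764, 20.592, 0.632, -0.022, -70.136, -16.507], 'qvel': [-0.031, -0.038, 0.002, -0.029, 0.002, -0.022], 'tau': [-0.001, -58.272, 29.306, 6.997, 0.007, -0.0], 'tool_pos': [0.239, -0.631, 0.226], 'orientation': [179.903, -0.007, -159.278], 'force': [0.172, 0.407, -0.002], 'moment': [0.041, 0.008, 0.016], 'opening': 0.088}
scene [[468.47563932   0.         320.04274661]
 [  0.         468.47563932 198.50146279]
 [  0.           0.           1.        ]] 0.040294639092213785 [ 1.44681932 -0.23145908  0.91368923] [48.13195404 -0.21732891 74.19903284]
top [[464.66910659   0.         323.99419751]
 [  0.         464.66910659 190.57745687]
 [  0.           0.           1.        ]] 0.011960336657261287 [0.46462502 0.01648729 1.60528001] [ 4.62057113e+00 -8.71867766e-02 -9.10823678e+01]
wrist [[326.43113366   0.         322.0768599 ]
 [  0.         326.43113366 202.7874212 ]
 [  0.           0.           1.        ]] -0.03776403748664303 [ 0.16963802 -0.65635296  0.38355432] [-1.59909369e+01 -7.70246597e-02  1.10801109e+02]
```

View pics/scene0.png

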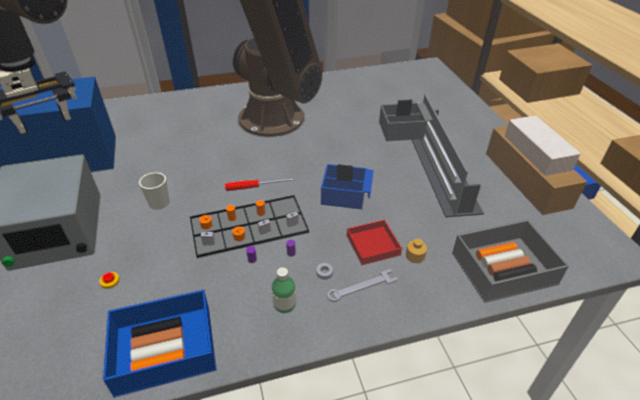

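View pics/top0.png

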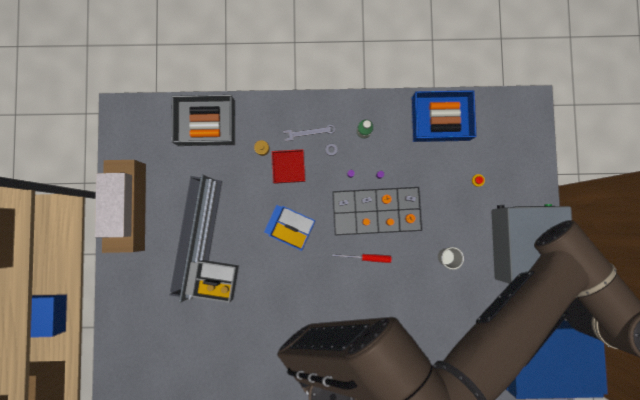

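View pics/wrist0.png

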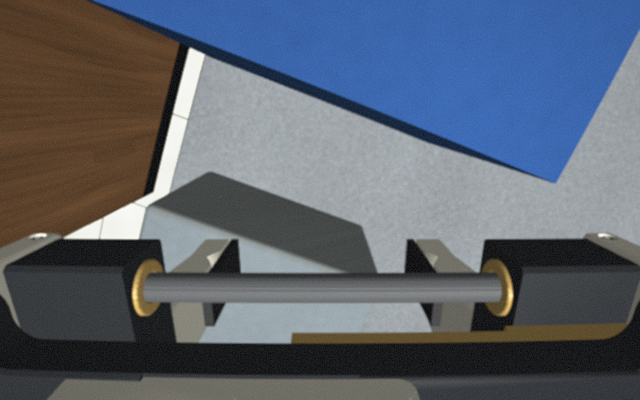

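```bash
python3 - <<'E'
from h import *
s=load('top0.npz'); c=s['img'][175:260,230:470]; a=cv2.resize(c,None,fx=3.3,fy=3.3,interpolation=cv2.INTER_CUBIC)
t=load('scene0.npz'); c=t['img'][150:270,180:400]; b=cv2.resize(c,(792,432)[:2],interpolation=cv2.INTER_CUBIC)[:310]
cv2.imwrite('pics/z0.png',np.vstack([a[:, :792],b]))
print(a.shape)
E
```

```text
(280, 792, 3)
```

View pics/z0.png

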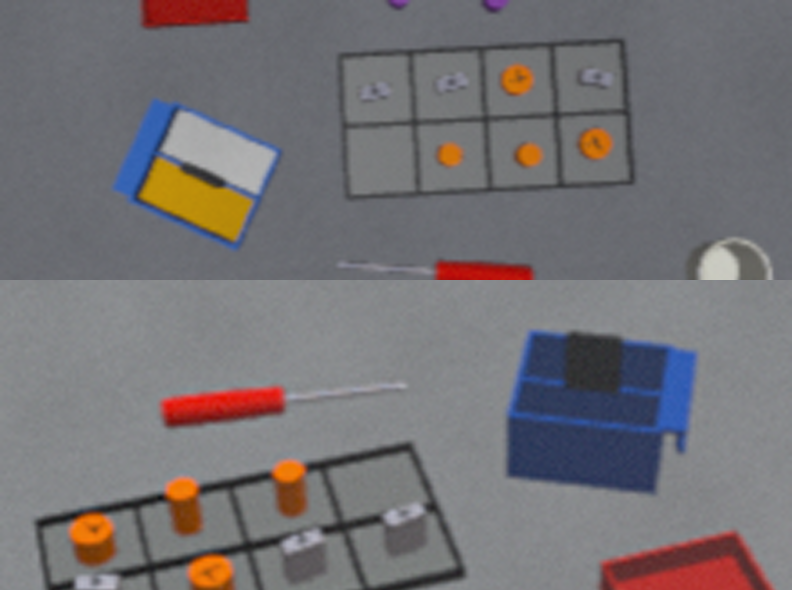

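```bash
cat > seg.py <<'E'
from h import *
def blobs(s,lo,hi,amin=15,roi=None):
    hsv=cv2.cvtColor(cv2.GaussianBlur(s['img'],(3,3),0),cv2.COLOR_BGR2HSV); m=cv2.inRange(hsv,lo,hi)
    if roi: 
        k=np.zeros_like(m); x0,y0,x1,y1=roi; k[y0:y1,x0:x1]=255; m&=k
    n,l,st,ce=cv2.connectedComponentsWithStats(m)
    return [(ce[i],st[i,4],(l==i).astype(np.uint8)) for i in range(1,n) if st[i,4]>=amin]
E
python3 - <<'E'
from seg import *
s=load('top0.npz')
print('orange')
for c,a,m in blobs(s,(5,180,150),(16,255,255),roi=(325,180,430,240)): print(c.round(1),a,plane(s,*c,0.02).round(4), plane(s,*c,0.03).round(4))
print('jaw')
for c,a,m in blobs(s,(100,0,135),(180,60,255),8,roi=(330,185,425,215)):
    r=cv2.minAreaRect(np.argwhere(m)[:,::-1].astype(np.float32)); print(c.round(1),a,plane(s,*c,0.036).round(4),r)
print('bin')
for nm,lo,hi in (('yel',(17,150,120),(30,255,255)),('blue',(105,120,80),(125,255,255))):
  for c,a,m in blobs(s,lo,hi,30,roi=(250,190,330,260)):
    r=cv2.minAreaRect(np.argwhere(m)[:,::-1].astype(np.float32)); b=cv2.boxPoints(r)
    print(nm,c.round(1),a,r,[plane(s,*p,0.004 if nm=='yel' else 0.065)[:2].round(4).tolist() for p in b])
print('red')
for c,a,m in blobs(s,(0,120,60),(5,255,255),100,roi=(260,140,320,195)):
    r=cv2.minAreaRect(np.argwhere(m)[:,::-1].astype(np.float32)); b=cv2.boxPoints(r)
    print(c,a,r,plane(s,*r[0],0.028),plane(s,*r[0],0))
c=s['img'][165:310,160:340]; cv2.imwrite('pics/z1.png',cv2.resize(c,None,fx=4,fy=4,interpolation=cv2.INTER_CUBIC))
E
```

```text
orange
[386.2 198.6] 56 [ 0.5612 -0.2005  0.02  ] [ 0.5605 -0.1991  0.03  ]
[409.9 218.2] 58 [ 0.4929 -0.2793  0.02  ] [ 0.4927 -0.2774  0.03  ]
[365.8 221.5] 28 [ 0.4844 -0.1286  0.02  ] [ 0.4843 -0.1277  0.03  ]
[389.6 221.5] 30 [ 0.4828 -0.2098  0.02  ] [ 0.4827 -0.2083  0.03  ]
jaw
[369.4 198.7] 9 [ 0.561  -0.1415  0.036 ] ((369.25, 198.75), (2.8284268379211426, 2.1213202476501465), 45.0)
[346.  201.5] 10 [ 0.5529 -0.062   0.036 ] ((346.0, 201.5), (3.0, 2.0), 90.0)
bin
yel [288.7 235.1] 411 ((288.72259521484375, 235.01026916503906), (31.614543914794922, 13.158933639526367), 24.443954467773438) [[0.4464, 0.1941], [0.487, 0.175], [0.4404, 0.0768], [0.3999, 0.0961]]
blue [273.4 219.3] 234 ((273.6143493652344, 219.7064208984375), (8.558708190917969, 32.69300842285156), 24.145540237426758) [[0.4528, 0.2156], [0.5505, 0.1705], [0.5384, 0.1447], [0.4408, 0.1899]]
red
[288.046 165.904] 1000 ((287.96685791015625, 166.00222778320312), (31.929121017456055, 31.99563980102539), 86.18592071533203) [0.67863383 0.13325519 0.028     ] [0.68243293 0.13532807 0.        ]
```

View pics/z1.png

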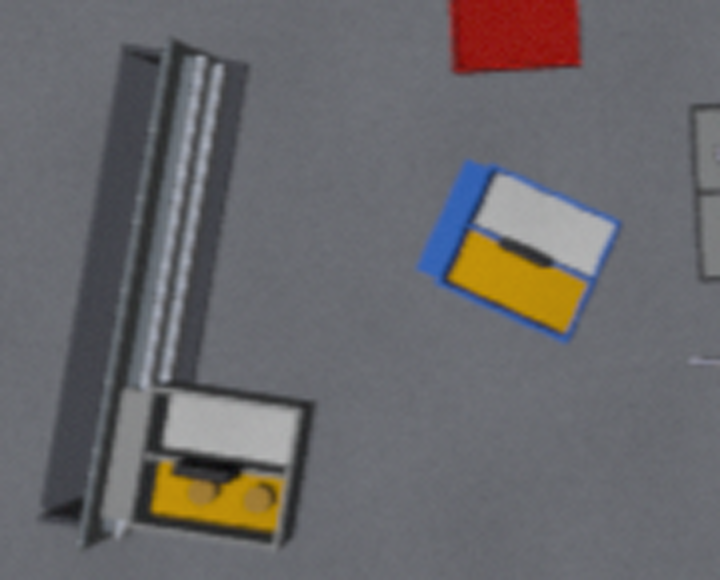

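```bash
cat >> h.py <<'E'
def plan(P,yaw=None,n=1,half=True):
    o=ctrl.get_obs(); M=R.from_euler('xyz',o['orientation'],degrees=True).as_matrix()
    d=M.T@(np.array(P)-np.array(o['tool_pos']))/0.1
    t=0
    if yaw is not None:
        t=o['orientation'][2]-yaw; m=180 if half else 360
        t=(t+m/2)%m-m/2
    print('t',round(o['clock'],2),'at',np.round(o['tool_pos'],4),np.round(o['orientation'],1),'j6',round(o['joint_pos'][5],1),'shift',d.round(3).tolist(),'turn',round(t/180,4),'deg',round(t,1))
E
python3 - <<'E'
from h import *
plan((0.25,-0.40,0.25)); plan((0.48,-0.17,0.25))
E
```

```text
t 0.15 at [ 0.2388 -0.631   0.2259] [ 179.9   -0.  -159.3] j6 -16.5 shift [-0.922, 2.121, -0.239] turn 0.0 deg 0
t 0.15 at [ 0.2388 -0.631   0.2259] [ 179.9   -0.  -159.3] j6 -16.5 shift [-3.887, 3.458, -0.238] turn 0.0 deg 0
```

```bash
python3 -m creep '[[-0.2,0.35,-0.1,0,87],[-0.4,0.7,-0.2,0,87],[-0.45,1,-0.2,0,87],[-0.45,1,-0.2,0,87],[-0.45,1,-0.2,0,87],[-0.45,1,-0.2,0,87],[-0.45,1,-0.2,0,87],[-0.45,1,-0.2,0,87]]'; python3 -m creep '[[-0.2,0.35,0,0,80],[-0.4,0.7,0,0,70],[-0.45,1,0,0,50],[-0.7,1,0,0,50],[-1,1,0,0,50],[-1,1,0,0,50],[-1,1,0,0,50],[-1,1,0,0,50]]'
python3 -m creep '[[-0.3,0.3,0,0.03,50],[-0.6,0.6,0,0.06,50],[-0.9,0.9,0,0.1,50],[-1,0.9,0,0.11,50],[-1,0.9,0,0.11,50],[-1,0.9,0,0.11,50],[-1,0.9,0,0.11,50],[-1,0.9,0,0.11,50]]'
python3 - <<'E'
from h import *
plan((0.48,-0.17,0.25),180)
E
```

```text
clock: 0.82
tool_pos: [0.2455, -0.5224, 0.246]
orientation: [179.9, -0.0, -159.3]
force: [1.7, -0.0, -0.2]
opening: 0.0869
clock: 1.48
tool_pos: [0.3037, -0.3932, 0.2461]
orientation: [179.9, -0.0, -159.3]
force: [-0.7, -0.1, 1.3]
opening: 0.0503
clock: 2.15
tool_pos: [0.3647, -0.2742, 0.2463]
orientation: [180.0, -0.0, -179.1]
force: [-0.4, -0.0, -0.2]
opening: 0.0498
t 2.15 at [ 0.3647 -0.2742  0.2463] [ 180.    -0.  -179.1] j6 -77.0 shift [-1.169, 1.024, -0.037] turn 0.0049 deg 0.9
```

```bash
python3 -m creep '[[-0.3,0.3,0,0,50],[-0.6,0.6,0,0,50],[-0.9,0.9,0,0,50],[-1,0.9,0,0,50],[-1,0.9,0,0,50],[-1,0.9,0,0,50],[-1,0.9,0,0,50],[-1,0.9,0,0,50]]'
python3 - <<'E'
from h import *
snap('wrist','w1.png'); snap('top','t1.png')
E
```

```text
clock: 2.82
tool_pos: [0.4629, -0.1828, 0.2465]
orientation: [180.0, -0.0, -179.2]
force: [0.7, 0.0, 0.4]
opening: 0.0498
```

View pics/w1.png

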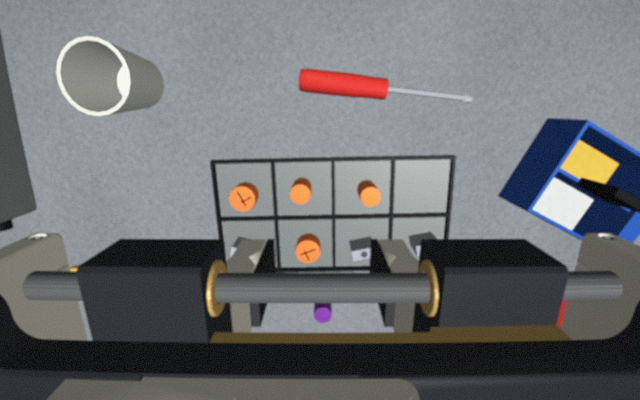

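View pics/t1.png

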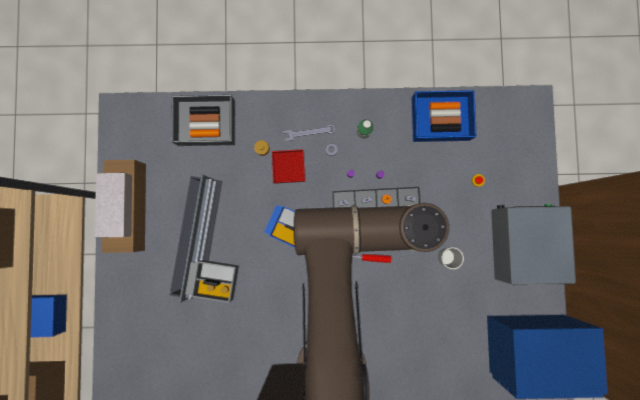

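```bash
python3 -m creep '[[-0.3,-0.1,0,0,50],[-0.6,-0.1,0,0,50],[-0.9,-0.1,0,0,50],[-1,-0.1,0,0,50],[-1,-0.1,0,0,50],[-1,-0.1,0,0,50],[-1,-0.1,0,0,50],[-1,-0.1,0,0,50]]'
python3 - <<'E'
from seg import *
for fn in ('w1.npz','w2'):
  s=load(fn) if fn!='w2' else snap('wrist','w2.png')
  for c,a,m in blobs(s,(4,170,120),(16,255,255),60,roi=(200,60,470,330)): print(fn,c.round(1),a,plane(s,*c,0.016).round(4), plane(s,*c,0.023).round(4))
E
```

```text
clock: 3.58
tool_pos: [0.563, -0.1903, 0.247]
orientation: [180.0, 0.0, -179.1]
force: [-0.6, -1.1, 0.0]
opening: 0.05
w1.npz [302.1 184.7] 66 [ 0.4776 -0.2058  0.016 ] [ 0.476  -0.2054  0.023 ]
w1.npz [243.  196.9] 431 [ 0.4942 -0.2787  0.016 ] [ 0.4923 -0.277   0.023 ]
w1.npz [307.4 249. ] 390 [ 0.5626 -0.199   0.016 ] [ 0.5594 -0.1987  0.023 ]
w2 [243.8 114. ] 269 [ 0.4956 -0.2808  0.016 ] [ 0.4954 -0.2791  0.023 ]
w2 [309.7 177.8] 103 [ 0.5694 -0.2041  0.016 ] [ 0.568  -0.2038  0.023 ]
```

View pics/w2.png

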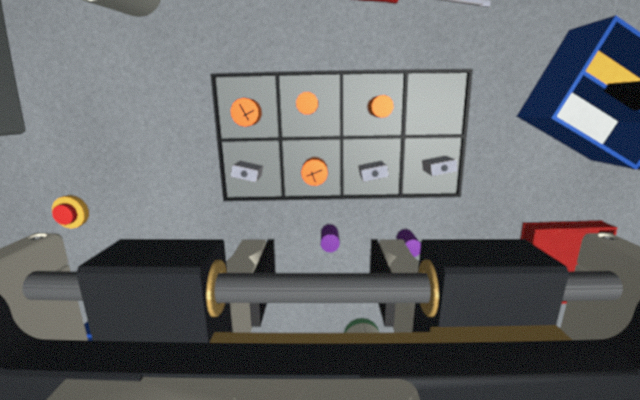

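```bash
python3 - <<'E'
from seg import *
s=load('w2.npz')
for c,a,m in blobs(s,(3,110,120),(20,255,255),60,roi=(200,60,470,220)): print(c.round(1),a,plane(s,*c,0.016).round(4), plane(s,*c,0.023).round(4))
c=s['img'][60:205,205:475]; hsv=cv2.cvtColor(s['img'],cv2.COLOR_BGR2HSV)
cv2.imwrite('pics/z2.png',cv2.resize(c,None,fx=2.9,fy=2.9,interpolation=cv2.INTER_CUBIC))
for p in ((238,171),(250,173),(246,180),(260,150),(368,173),(436,168)): print(p,hsv[p[1],p[0]],s['img'][p[1],p[0]])
E
```

```text
[306.6 102.7] 383 [ 0.482  -0.2082  0.016 ] [ 0.4821 -0.2079  0.023 ]
[381.1 105.8] 401 [ 0.4838 -0.1229  0.016 ] [ 0.4838 -0.1241  0.023 ]
[245.3 111.7] 689 [ 0.4929 -0.2789  0.016 ] [ 0.4928 -0.2773  0.023 ]
[314.1 171.4] 583 [ 0.5614 -0.1988  0.016 ] [ 0.5601 -0.1987  0.023 ]
(238, 171) [112  23 203] [203 190 185]
(250, 173) [116  22 198] [198 183 181]
(246, 180) [111  15 171] [171 164 161]
(260, 150) [ 80   5 152] [151 152 149]
(368, 173) [114  24 204] [204 189 185]
(436, 168) [115  23 203] [203 188 185]
```

View pics/z2.png

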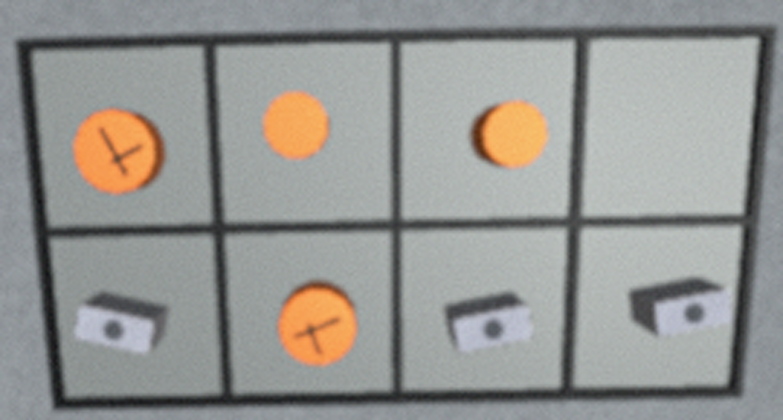

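```bash
cat > meas.py <<'E'
from seg import *
def jaws(s,roi,z=0.039,v=180):
    hsv=cv2.cvtColor(s['img'],cv2.COLOR_BGR2HSV); m=cv2.inRange(hsv,(100,12,v),(130,60,255)); k=np.zeros_like(m); x0,y0,x1,y1=roi; k[y0:y1,x0:x1]=255; m&=k
    m=cv2.morphologyEx(m,cv2.MORPH_CLOSE,np.ones((7,7)))
    for c in cv2.findContours(m,0,2)[0]:
        if cv2.contourArea(c)<60: continue
        b=cv2.boxPoints(cv2.minAreaRect(c)); w=np.array([plane(s,*p,z)[:2] for p in b]); e=[w[1]-w[0],w[2]-w[1]]; 
        L=max(e,key=np.linalg.norm); S=min(e,key=np.linalg.norm)
        print('jaw',b.mean(0).round(1),w.mean(0).round(4),'len',np.linalg.norm(L).round(4),np.linalg.norm(S).round(4),'long-axis yaw',round(np.degrees(np.arctan2(L[1],L[0]))%180,1))
def tops(s,roi,v=225):
    hsv=cv2.cvtColor(s['img'],cv2.COLOR_BGR2HSV); m=cv2.inRange(hsv,(3,110,v),(22,255,255)); k=np.zeros_like(m); x0,y0,x1,y1=roi; k[y0:y1,x0:x1]=255; m&=k
    m=cv2.morphologyEx(m,cv2.MORPH_CLOSE,np.ones((5,5)))
    for c in cv2.findContours(m,0,2)[0]:
        if cv2.contourArea(c)<60: continue
        (u,v2),r=cv2.minEnclosingCircle(c); M=cv2.moments(c); u,v2=M['m10']/M['m00'],M['m01']/M['m00']
        for z in (0.029,0.043): print('top',round(u,1),round(v2,1),'z',z,plane(s,u,v2,z)[:2].round(4),'diam',round(2*np.linalg.norm(plane(s,u+r,v2,z)-plane(s,u,v2,z)),4))
E
python3 - <<'E'
from meas import *
s=load('w2.npz'); jaws(s,(205,130,475,205)); tops(s,(205,60,475,205))
E
```

```text
jaw [375.  173.2] [ 0.558 -0.129] len 0.0287 0.0128 long-axis yaw 102.6
jaw [243.6 173.3] [ 0.5606 -0.2786] len 0.0286 0.0126 long-axis yaw 77.4
jaw [444.1 167.9] [ 0.5504 -0.0506] len 0.0293 0.0133 long-axis yaw 103.3
top 314.1 172.3 z 0.029 [ 0.5601 -0.1985] diam 0.0302
top 314.1 172.3 z 0.043 [ 0.5574 -0.1982] diam 0.0291
top 243.9 111.7 z 0.029 [ 0.4928 -0.2775] diam 0.0316
top 243.9 111.7 z 0.043 [ 0.4926 -0.2743] diam 0.0305
top 382.2 105.7 z 0.029 [ 0.4838 -0.1239] diam 0.0247
top 382.2 105.7 z 0.043 [ 0.484  -0.1264] diam 0.0237
top 306.6 102.6 z 0.029 [ 0.4821 -0.2077] diam 0.0246
top 306.6 102.6 z 0.043 [ 0.4823 -0.207 ] diam 0.0237
```

```bash
python3 - <<'E'
from h import *
print(np.round(ctrl.get_obs()['joint_pos'],1))
plan((0.482,-0.2075,0.06),154.6)
s=load('w2.npz');  o=(0.563,-0.1903)
for z in (0.2,0.1,0.04,0.0): print(z,np.round(proj(s,(0.563,-0.1903,z)),0))
E
```

```text
[  0.2  12.3  -8.1  -0.  -69.6 -89.2]
t 3.63 at [ 0.5632 -0.1902  0.2472] [ 180.     0.  -179.1] j6 -89.2 shift [0.816, -0.16, 1.871] turn 0.1462 deg 26.3
0.2 [320. 225.]
0.1 [321. 189.]
0.04 [321. 177.]
0.0 [321. 170.]
```

```bash
python3 -m creep '[[0.3,-0.06,0.2,0.037,50],[0.6,-0.12,0.4,0.074,50],[0.816,-0.16,0.6,0.11,50],[0.816,-0.16,0.8,0.146,50],[0.816,-0.16,1,0.146,50],[0.816,-0.16,1,0.146,50],[0.816,-0.16,1,0.146,50],[0.816,-0.16,1,0.146,50]]'
python3 - <<'E'
from meas import *
s=snap('wrist','w3.png'); tops(s,(205,60,475,235)); plan((0.482,-0.2075,0.016),154.6)
E
```

```text
clock: 4.3
tool_pos: [0.4834, -0.2076, 0.148]
orientation: [180.0, 0.1, 154.7]
force: [0.9, -0.0, 1.0]
opening: 0.0501
top 255.7 229.0 z 0.029 [ 0.4853 -0.2735] diam 0.029
top 255.7 229.0 z 0.043 [ 0.4818 -0.2685] diam 0.0276
top 320.9 200.1 z 0.029 [ 0.4858 -0.2085] diam 0.0244
top 320.9 200.1 z 0.043 [ 0.4823 -0.2068] diam 0.0232
top 411.8 160.9 z 0.029 [ 0.4874 -0.1236] diam 0.0251
top 411.8 160.9 z 0.043 [ 0.4838 -0.1261] diam 0.0239
t 4.35 at [ 0.4837 -0.2076  0.1481] [1.800e+02 1.000e-01 1.547e+02] j6 -113.5 shift [0.018, -0.007, 1.321] turn 0.0006 deg 0.1
```

View pics/w3.png

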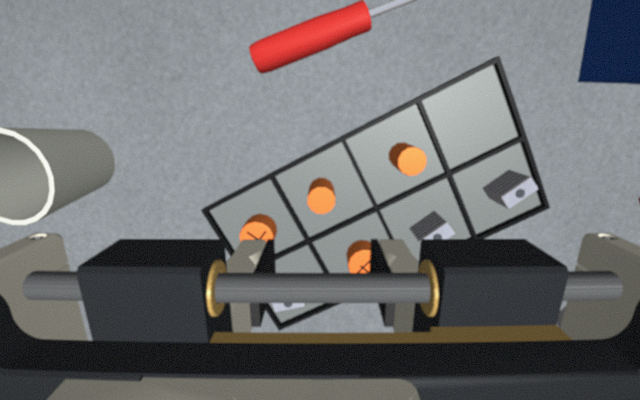

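```bash
python3 -m creep '[[0.015,0,0.3,0,50],[0.015,0,0.6,0,50],[0.015,0,0.8,0,50],[0.015,0,0.9,0,50],[0.015,0,0.95,0,50],[0.015,0,1,0,50],[0.015,0,1,0,50],[0.015,0,1,0,50]]'
python3 -m creep '[[0,0,0.15,0,50],[0,0,0.25,0,50],[0,0,0.3,0,50],[0,0,0.3,0,50],[0,0,0.3,0,15],[0,0,0.3,0,15],[0,0,0.3,0,15],[0,0,0.3,0,15]]'
python3 -m creep '[[0,0,0,0,15],[0,0,0,0,15],[0,0,-0.2,0,15],[0,0,-0.4,0,15],[0,0,-0.6,0,15],[0,0,-0.8,0,15],[0,0,-1,0,15],[0,0,-1,0,15]]'
```

```text
clock: 5.02
tool_pos: [0.4822, -0.2069, 0.0475]
orientation: [180.0, 0.1, 154.7]
force: [-0.1, -0.0, 0.0]
opening: 0.05
clock: 5.68
tool_pos: [0.4817, -0.2068, 0.017]
orientation: [180.0, 0.0, 154.7]
force: [-0.8, -0.0, -0.3]
opening: 0.0283
clock: 6.35
tool_pos: [0.4836, -0.2072, 0.1205]
orientation: [179.9, 0.3, 154.7]
force: [-0.1, 0.3, 0.4]
opening: 0.0231
```

```bash
python3 - <<'E'
from h import *
s=load('top0.npz')
a=plane(s,308.75,235.5,0.065);b=plane(s,270.6,218.75,0.065);print(a,b,np.linalg.norm(a-b),np.degrees(np.arctan2(b[1]-a[1],b[0]-a[0])))
print('plate',plane(s,291,227.5,0.106))
c=a+(b-a)/np.linalg.norm(b-a)*0.06; print(c)
plan((0.47,0.12,0.2),154.6)
E
```

```text
[0.44131988 0.06488674 0.065     ] [0.49887216 0.19016337 0.065     ] 0.13786405791374268 65.32587424537148
plate [0.46862698 0.12024643 0.106     ]
[0.46636729 0.11940855 0.065     ]
t 6.35 at [ 0.4836 -0.2072  0.1205] [179.9   0.3 154.7] j6 -113.6 shift [1.517, 2.901, -0.799] turn 0.0005 deg 0.1
```

```bash
python3 -m creep '[[0.1,0.2,-0.3,0,15],[0.3,0.5,-0.6,0,15],[0.5,0.8,-0.8,0,15],[0.6,1,-0.8,0,15],[0.6,1,-0.8,0,15],[0.6,1,-0.8,0,15],[0.6,1,-0.8,0,15],[0.6,1,-0.8,0,15]]'
python3 -m creep '[[0.2,0.3,0,0,15],[0.3,0.6,0,0,15],[0.5,0.9,0,0,15],[0.5,1,0,0,15],[0.5,1,0,0,15],[0.5,1,0,0,15],[0.5,1,0,0,15],[0.5,1,0,0,15]]'
python3 - <<'E'
from h import *
snap('wrist','w4.png'); plan((0.47,0.12,0.2),154.6)
E
```

```text
clock: 7.02
tool_pos: [0.4696, -0.0913, 0.1959]
orientation: [-180.0, -0.1, 154.6]
force: [0.0, -0.6, -0.2]
opening: 0.0233
clock: 7.68
tool_pos: [0.4675, 0.0198, 0.1962]
orientation: [-180.0, -0.0, 154.6]
force: [-0.2, 0.5, -0.6]
opening: 0.0234
t 7.73 at [0.4675 0.0198 0.1963] [-180.    -0.   154.5] j6 -142.1 shift [0.408, 0.915, -0.037] turn -0.0003 deg -0.1
```

View pics/w4.png

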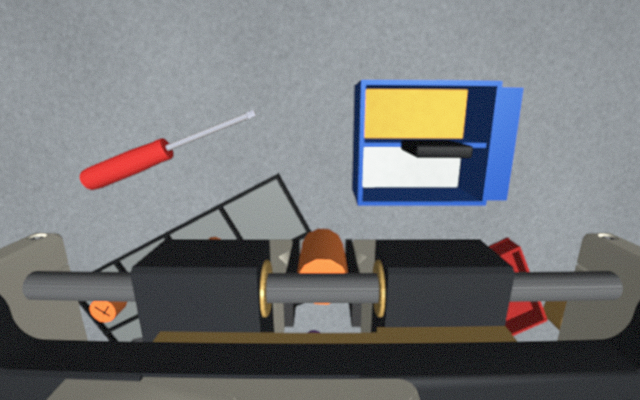

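```bash
python3 - <<'E'
from h import *
s=load('w4.npz'); c=s['img'][60:220,340:540]; cv2.imwrite('pics/z3.png',cv2.resize(c,None,fx=3.7,fy=3.7,interpolation=cv2.INTER_CUBIC))
E
```

```text
(no output)
```

View pics/z3.png

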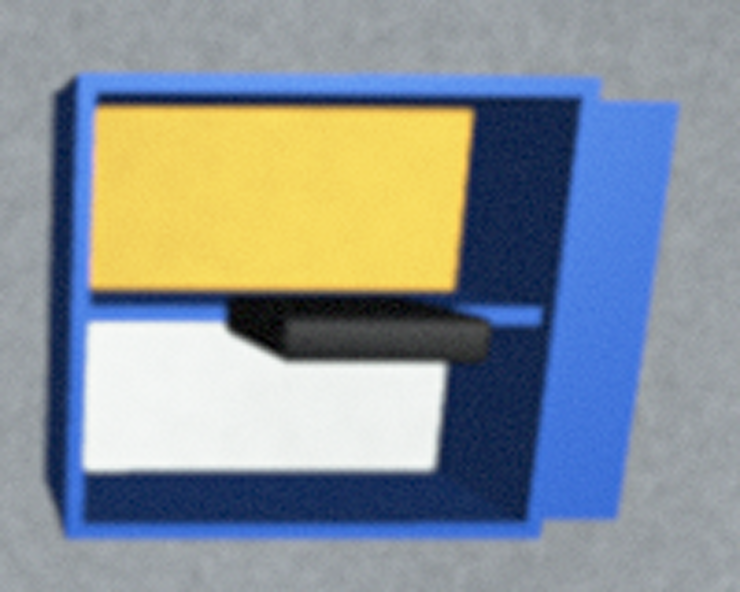

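```bash
cat >> h.py <<'E'
def binpose(s,rim,off=(0,0),sc=1.,plate=None):
    """rim: TL(-x,+y) TR(+x,+y) BR(+x,-y) BL(-x,-y) outer corners"""
    W=np.array([plane(s,off[0]+u/sc,off[1]+v/sc,0.065)[:2] for u,v in rim])
    mod=np.array([[-.06,.055],[.06,.055],[.06,-.055],[-.06,-.055]])
    A=W-W.mean(0); H=sum(np.outer(m,a) for m,a in zip(mod,A)); th=np.arctan2(H[0,1]-H[1,0],H[0,0]+H[1,1])
    c=W.mean(0); Rm=np.array([[np.cos(th),-np.sin(th)],[np.sin(th),np.cos(th)]])
    print('bin c',c.round(4),'yaw',np.degrees(th).round(2),'res mm',((W-c-mod@Rm.T)*1000).round(1).tolist())
    if plate: print('plate c',np.mean([plane(s,off[0]+u/sc,off[1]+v/sc,0.108)[:2] for u,v in plate],0).round(4))
    return c,np.degrees(th),Rm
E
python3 - <<'E'
from h import *
s=load('w4.npz')
c,th,Rm=binpose(s,[(78,74),(600,80),(541,538),(66,538)],(340,60),3.7,[(285,318),(490,318),(486,360),(290,360)])
for x in (-.02,.02): print(x,(c+Rm@np.array([x,0.0265])).round(4),(c+Rm@np.array([x,-0.0265])).round(4))
p=c+Rm@np.array([-.02,.0265]); plan((p[0],p[1],0.2),th+90)
E
```

```text
bin c [0.4681 0.1233] yaw 64.74 res mm [[0.2, -0.1], [0.4, -0.6], [-0.2, 0.3], [-0.4, 0.4]]
plate c [0.4677 0.1235]
-0.02 [0.4356 0.1165] [0.4835 0.0939]
0.02 [0.4527 0.1527] [0.5006 0.1301]
t 7.73 at [0.4675 0.0198 0.1963] [-180.    -0.   154.5] j6 -142.1 shift [0.703, 0.736, -0.037] turn -0.0011 deg -0.2
```

```bash
python3 -m creep '[[0.2,0.3,0,0,15],[0.4,0.6,0,0,15],[0.6,0.77,0,0,15],[0.7,0.77,0,0,15],[0.7,0.77,0.2,0,15],[0.7,0.77,0.4,0,15],[0.7,0.77,0.6,0,15],[0.7,0.77,0.6,0,15]]'
python3 - <<'E'
from h import *
th=np.radians(64.74);Rm=np.array([[np.cos(th),-np.sin(th)],[np.sin(th),np.cos(th)]]);p=np.array([.4681,.1233])+Rm@np.array([-.016,.0268]); plan((p[0],p[1],0.048),154.7)
E
```

```text
clock: 8.4
tool_pos: [0.4352, 0.1186, 0.1334]
orientation: [-179.7, -0.2, 154.6]
force: [-0.6, -0.4, -0.2]
opening: 0.023
t 8.4 at [0.4352 0.1186 0.1334] [-179.7   -0.2  154.6] j6 -155.7 shift [-0.012, 0.027, 0.854] turn -0.0008 deg -0.1
```

```bash
python3 -m creep '[[-0.01,0.03,0.2,0,15],[-0.01,0.03,0.4,0,15],[-0.01,0.03,0.6,0,15],[-0.01,0.03,0.75,0,15],[-0.01,0.03,0.85,0,15],[-0.01,0.03,0.85,0,15],[-0.01,0.03,0.85,0,15],[-0.01,0.03,0.85,0,32]]'
python3 -m creep '[[0,0,0,0,32],[0,0,0,0,32],[0,0,-0.2,0,32],[0,0,-0.5,0,32],[0,0,-0.8,0,32],[0,0,-1,0,32],[0,-0.3,-1,0,40],[0,-0.6,-1,0,50]]'
python3 - <<'E'
from h import *
snap('wrist','w5.png'); snap('top','t5.png'); plan((0.484,-0.126,0.15),154.6)
E
```

```text
clock: 9.07
tool_pos: [0.4403, 0.123, 0.0527]
orientation: [179.9, 0.0, 154.6]
force: [0.8, -0.3, 0.1]
opening: 0.0261
clock: 9.73
tool_pos: [0.4148, 0.0694, 0.1535]
orientation: [179.8, 0.1, 154.8]
force: [-0.3, -1.0, -0.0]
opening: 0.0403
t 9.83 at [0.4117 0.0663 0.1522] [180.   -0.  154.6] j6 -151.9 shift [-1.479, -1.426, 0.021] turn -0.0002 deg -0.0
```

View pics/w5.png

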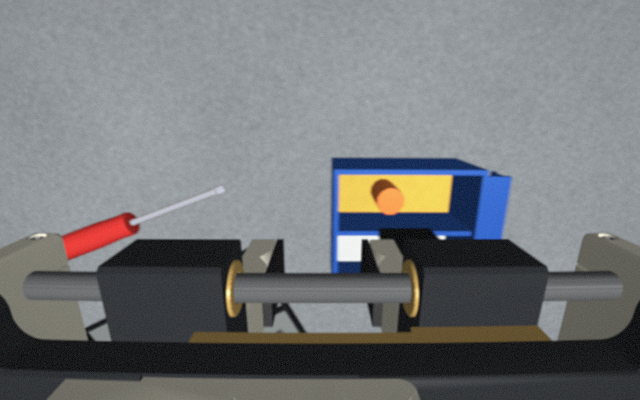

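View pics/t5.png

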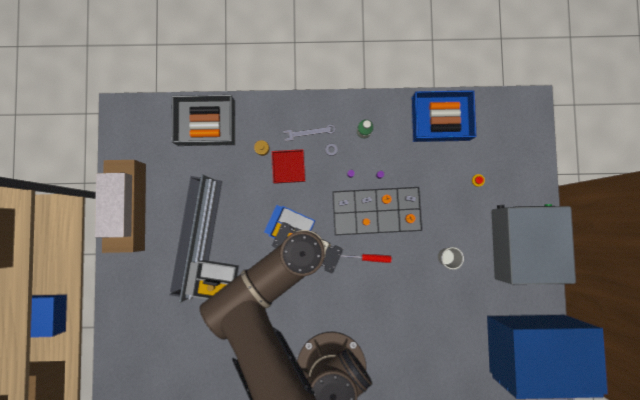

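```bash
python3 -m creep '[[-0.3,-0.3,0,0,50],[-0.6,-0.6,0,0,50],[-0.9,-0.9,0,0,50],[-1,-1,0,0,50],[-1,-1,0,0,50],[-1,-1,0,0,50],[-1,-1,0,0,50],[-1,-1,0,0,50]]'
python3 -m creep '[[-0.2,-0.2,0,0,50],[-0.4,-0.4,0.1,0,50],[-0.47,-0.42,0.3,0,50],[-0.47,-0.42,0.5,0,50],[-0.47,-0.42,0.5,0,50],[-0.47,-0.42,0.5,0,50],[-0.47,-0.42,0.5,0,50],[-0.47,-0.42,0.5,0,50]]'
python3 - <<'E'
from meas import *
s=snap('wrist','w6.png'); tops(s,(205,60,475,235)); plan((0.484,-0.126,0.017),154.6)
E
```

```text
clock: 10.5
tool_pos: [0.4613, -0.0638, 0.1518]
orientation: [180.0, 0.0, 154.7]
force: [0.0, 0.5, -0.2]
opening: 0.05
clock: 11.17
tool_pos: [0.4867, -0.1219, 0.103]
orientation: [179.9, 0.1, 154.7]
force: [-0.9, -0.7, 0.3]
opening: 0.0503
top 313.6 218.0 z 0.029 [ 0.4881 -0.1282] diam 0.0246
top 313.6 218.0 z 0.043 [ 0.484  -0.1258] diam 0.0231
t 11.22 at [ 0.4866 -0.122   0.1029] [1.799e+02 1.000e-01 1.547e+02] j6 -123.7 shift [0.009, -0.049, 0.859] turn 0.0007 deg 0.1
```

```bash
python3 -m creep '[[0.01,-0.05,0.2,0,50],[0.01,-0.05,0.4,0,50],[0.01,-0.05,0.6,0,50],[0.01,-0.05,0.75,0,50],[0.01,-0.05,0.86,0,50],[0.01,-0.05,0.86,0,50],[0.01,-0.05,0.86,0,50],[0.01,-0.05,0.86,0,15]]'
python3 -m creep '[[0,0,0,0,15],[0,0,0,0,15],[0,0,0,0,15],[0,0,0,0,15],[0,0,0,0,15],[0,0,-0.3,0,15],[0,0,-0.6,0,15],[0,0,-1,0,15]]'
python3 - <<'E'
from h import *
th=np.radians(64.74);Rm=np.array([[np.cos(th),-np.sin(th)],[np.sin(th),np.cos(th)]]);p=np.array([.4681,.1233])+Rm@np.array([.018,.0268]); plan((p[0],p[1],0.15),154.7)
E
```

```text
clock: 11.88
tool_pos: [0.4837, -0.1265, 0.0167]
orientation: [180.0, 0.1, 154.7]
force: [0.9, -0.1, 0.8]
opening: 0.0473
clock: 12.55
tool_pos: [0.481, -0.1268, 0.1149]
orientation: [-179.9, -0.2, 154.6]
force: [1.1, 0.5, -0.7]
opening: 0.0234
t 12.55 at [ 0.481  -0.1268  0.1149] [-179.9   -0.2  154.6] j6 -123.2 shift [1.458, 2.383, -0.35] turn -0.0004 deg -0.1
```

```bash
python3 -m creep '[[0.1,0.2,-0.3,0,15],[0.3,0.5,-0.4,0,15],[0.5,0.8,-0.4,0,15],[0.75,1,-0.4,0,15],[0.75,1,-0.4,0,15],[0.75,1,-0.4,0,15],[0.75,1,-0.4,0,15],[0.75,1,-0.4,0,15]]'
python3 -m creep '[[0.2,0.3,0,0,15],[0.4,0.6,0,0,15],[0.71,0.9,0,0,15],[0.71,1,0,0,15],[0.71,1,0,0,15],[0.71,1,0,0,15],[0.71,1,0,0,15],[0.71,1,0,0,15]]'
python3 - <<'E'
from h import *
th=np.radians(64.74);Rm=np.array([[np.cos(th),-np.sin(th)],[np.sin(th),np.cos(th)]]);p=np.array([.4681,.1233])+Rm@np.array([.018,.0268]); plan((p[0],p[1],0.05),154.7)
E
```

```text
clock: 13.22
tool_pos: [0.458, -0.0048, 0.1554]
orientation: [-180.0, -0.0, 154.6]
force: [0.3, -0.7, -0.1]
opening: 0.0236
clock: 13.88
tool_pos: [0.4366, 0.1152, 0.1553]
orientation: [-180.0, -0.0, 154.5]
force: [-0.2, 0.3, 0.2]
opening: 0.0233
t 13.88 at [0.4366 0.1152 0.1553] [-180.    -0.   154.5] j6 -155.4 shift [0.019, 0.388, 1.053] turn -0.001 deg -0.2
```

```bash
python3 -m creep '[[0.02,0.2,0,0,15],[0.02,0.38,0.1,0,15],[0.02,0.39,0.3,0,15],[0.02,0.39,0.5,0,15],[0.02,0.39,0.7,0,15],[0.02,0.39,0.9,0,15],[0.02,0.39,1,0,15],[0.02,0.39,1,0,15]]'
python3 -m creep '[[0,0,0.06,0,15],[0,0,0.06,0,32],[0,0,0.06,0,32],[0,0,0.06,0,32],[0,0,-0.2,0,32],[0,0,-0.5,0,32],[0,0,-0.8,0,32],[0,0,-1,0,32]]'
python3 - <<'E'
from h import *
snap('wrist','w7.png'); plan((0.56,-0.129,0.15),102.6)
E
```

```text
clock: 14.55
tool_pos: [0.4504, 0.151, 0.0533]
orientation: [-179.8, -0.1, 154.5]
force: [-0.1, -0.5, -0.5]
opening: 0.0237
clock: 15.22
tool_pos: [0.4523, 0.1532, 0.1592]
orientation: [179.8, 0.1, 154.7]
force: [0.3, 1.0, 0.9]
opening: 0.0317
t 15.27 at [0.454  0.1542 0.1623] [179.6   0.3 154.7] j6 -157.8 shift [-2.167, -2.109, 0.118] turn 0.2895 deg 52.1
```

View pics/w7.png

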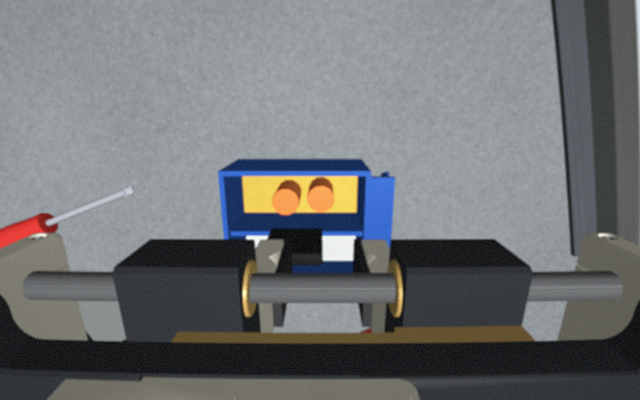

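```bash
python3 - <<'E'
from h import *
plan((0.51,0.06,0.16),-76.7,half=False)
E
python3 -m creep '[[-0.3,-0.1,0,-0.035,40],[-0.6,-0.3,0,-0.07,40],[-0.9,-0.6,0,-0.11,50],[-0.9,-0.6,0,-0.15,50],[-0.9,-0.6,0,-0.19,50],[-0.9,-0.6,0,-0.22,50],[-0.9,-0.6,0,-0.26,50],[-0.9,-0.6,0,-0.3,50]]'
python3 - <<'E'
from h import *
plan((0.5504,-0.0506,0.14),-76.7,half=False)
E
```

```text
t 15.27 at [0.454  0.1542 0.1623] [179.6   0.3 154.7] j6 -157.8 shift [-0.909, -0.613, 0.023] turn -0.7144 deg -128.6
clock: 15.93
tool_pos: [0.5072, 0.0597, 0.1561]
orientation: [180.0, 0.1, -151.1]
force: [0.5, 0.8, 0.4]
opening: 0.0499
t 15.93 at [0.5072 0.0597 0.1561] [ 1.800e+02  1.000e-01 -1.511e+02] j6 -89.9 shift [0.155, -1.175, 0.16] turn -0.4134 deg -74.4
```

```bash
python3 -m creep '[[0,-0.3,0,-0.035,50],[0.1,-0.6,0,-0.07,50],[0.1,-0.9,0,-0.11,50],[0.13,-1,0,-0.15,50],[0.13,-1,0,-0.19,50],[0.13,-1,0,-0.22,50],[0.13,-1,0,-0.26,50],[0.13,-1,0,-0.3,50]]'
python3 - <<'E'
from meas import *
plan((0.5504,-0.0506,0.14),-76.7,half=False)
E
```

```text
clock: 16.6
tool_pos: [0.5436, -0.0343, 0.156]
orientation: [-180.0, 0.0, -97.2]
force: [-0.2, -0.1, -0.2]
opening: 0.0499
t 16.6 at [ 0.5436 -0.0343  0.156 ] [-180.     0.   -97.2] j6 -24.2 shift [0.153, -0.088, 0.16] turn -0.1138 deg -20.5
```

```bash
python3 -m creep '[[0.1,-0.05,0.1,-0.035,50],[0.15,-0.09,0.2,-0.07,50],[0.15,-0.09,0.3,-0.114,50],[0.15,-0.09,0.4,-0.114,50],[0.15,-0.09,0.4,-0.114,50],[0.15,-0.09,0.4,-0.114,50],[0.15,-0.09,0.4,-0.114,50],[0.15,-0.09,0.4,-0.114,50]]'
python3 - <<'E'
from meas import *
s=snap('wrist','w8.png'); jaws(s,(205,60,475,235))
plan((0.5504,-0.0506,0.016),-76.7,half=False)
E
```

```text
clock: 17.27
tool_pos: [0.5509, -0.0499, 0.1163]
orientation: [-179.9, -0.0, -77.1]
force: [-1.0, -0.1, 0.9]
opening: 0.0503
jaw [324. 209.] [ 0.5502 -0.051 ] len 0.0284 0.0119 long-axis yaw 103.5
jaw [339.  100.5] [ 0.5579 -0.1296] len 0.0285 0.0122 long-axis yaw 104.2
t 17.32 at [ 0.5508 -0.05    0.1163] [-179.9   -0.   -77. ] j6 -2.2 shift [0.005, 0.007, 1.003] turn -0.0019 deg -0.3
```

View pics/w8.png

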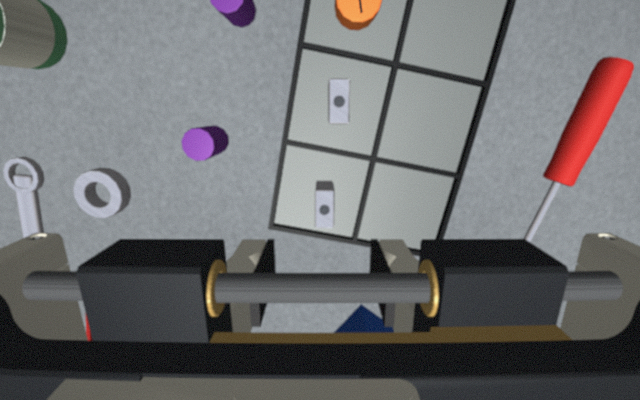

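```bash
python3 -m creep '[[0.007,0.005,0.2,0,40],[0.007,0.005,0.4,0,36],[0.007,0.005,0.6,0,36],[0.007,0.005,0.8,0,36],[0.007,0.005,0.9,0,36],[0.007,0.005,1,0,36],[0.007,0.005,1,0,36],[0.007,0.005,1,0,8]]'
python3 -m creep '[[0,0,0,0,8],[0,0,0,0,8],[0,0,0,0,8],[0,0,0,0,8],[0,0,0,0,8],[0,0,-0.3,0,8],[0,0,-0.6,0,8],[0,0,-1,0,8]]'
python3 - <<'E'
from h import *
th=np.radians(64.74);Rm=np.array([[np.cos(th),-np.sin(th)],[np.sin(th),np.cos(th)]]);p=np.array([.4681,.1233])+Rm@np.array([-.022,-.0275]); plan((p[0],p[1],0.15),154.7)
E
```

```text
clock: 17.98
tool_pos: [0.5503, -0.051, 0.0158]
orientation: [180.0, -0.0, -77.0]
force: [0.0, -1.6, 0.1]
opening: 0.0331
clock: 18.65
tool_pos: [0.5482, -0.0512, 0.1147]
orientation: [179.7, 0.0, -77.0]
force: [1.9, 0.1, -0.7]
opening: 0.0136
t 18.65 at [ 0.5482 -0.0512  0.1147] [179.7   0.  -77. ] j6 -2.0 shift [-1.538, 0.31, -0.351] turn -0.2873 deg -51.7
```

```bash
python3 -m creep '[[-0.2,0.05,-0.3,-0.036,8],[-0.4,0.1,-0.4,-0.072,8],[-0.6,0.15,-0.4,-0.108,8],[-0.8,0.15,-0.4,-0.144,8],[-0.8,0.15,-0.4,-0.18,8],[-0.8,0.15,-0.4,-0.216,8],[-0.8,0.15,-0.4,-0.252,8],[-0.8,0.15,-0.4,-0.287,8]]'
python3 - <<'E'
from h import *
snap('wrist','w9.png');snap('top','t9.png')
th=np.radians(64.74);Rm=np.array([[np.cos(th),-np.sin(th)],[np.sin(th),np.cos(th)]]);p=np.array([.4681,.1233])+Rm@np.array([-.022,-.0275]); plan((p[0],p[1],0.05),154.7)
E
```

```text
clock: 19.32
tool_pos: [0.5171, 0.0238, 0.1556]
orientation: [-180.0, 0.0, -25.0]
force: [-0.7, 0.0, -1.4]
opening: 0.0138
t 19.42 at [0.5172 0.0237 0.1555] [-180.     0.   -25.2] j6 40.4 shift [-0.594, -0.472, 1.055] turn 0.0005 deg 0.1
```

View pics/w9.png

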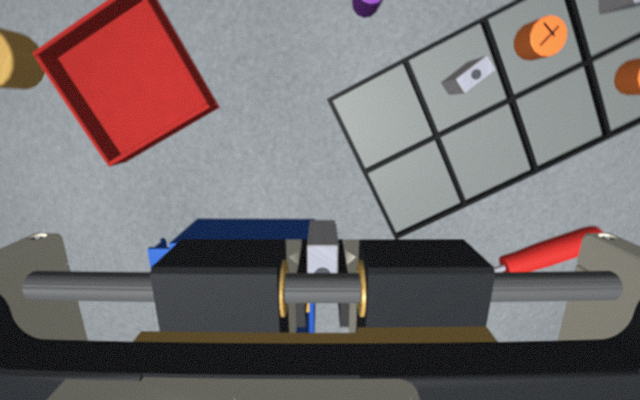

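View pics/t9.png

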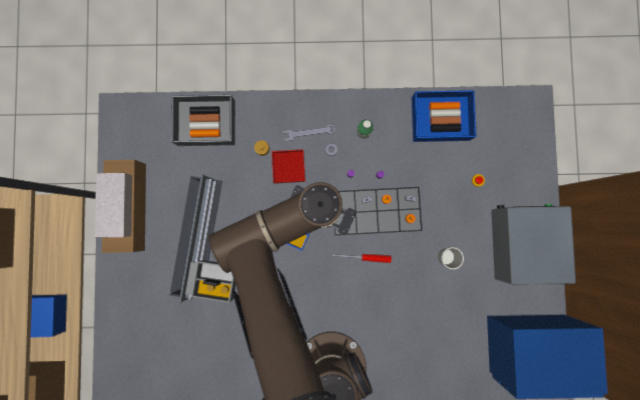

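```bash
python3 -m creep '[[-0.3,-0.2,0,0,8],[-0.594,-0.4,0,0,8],[-0.594,-0.472,0.2,0,8],[-0.594,-0.472,0.4,0,8],[-0.594,-0.472,0.6,0,8],[-0.594,-0.472,0.8,0,8],[-0.594,-0.472,1,0,8],[-0.594,-0.472,1,0,8]]'
python3 -m creep '[[0,0,0.06,0,8],[0,0,0.06,0,20],[0,0,0.06,0,20],[0,0,0.06,0,20],[0,0,-0.2,0,20],[0,0,-0.5,0,20],[0,0,-0.8,0,20],[0,0,-1,0,20]]'
python3 - <<'E'
from h import *
snap('wrist','w10.png'); plan((0.558,-0.1293,0.11),103.5)
E
```

```text
clock: 20.08
tool_pos: [0.4815, 0.0904, 0.0523]
orientation: [179.7, 0.2, -25.6]
force: [-0.7, -0.0, -1.8]
opening: 0.0137
clock: 20.75
tool_pos: [0.4851, 0.0921, 0.1595]
orientation: [-179.8, -0.2, -25.3]
force: [1.1, 0.2, 0.2]
opening: 0.0202
t 20.8 at [0.4869 0.0928 0.1627] [-179.6   -0.4  -25.3] j6 31.0 shift [1.588, 1.708, 0.525] turn 0.2845 deg 51.2
```

View pics/w10.png

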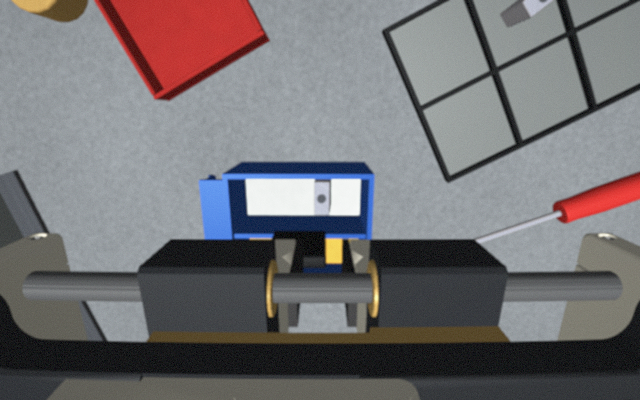

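```bash
python3 -m creep '[[0.2,0.2,0,0.036,30],[0.5,0.5,0,0.072,36],[0.8,0.8,0,0.108,36],[1,1,0,0.144,36],[1,1,0,0.18,36],[1,1,0,0.216,36],[1,1,0,0.252,36],[1,1,0,0.2845,36]]'
python3 - <<'E'
from meas import *
plan((0.558,-0.1293,0.11),103.5)
E
```

```text
clock: 21.47
tool_pos: [0.5318, -0.042, 0.1563]
orientation: [-179.9, 0.0, -76.9]
force: [0.2, 0.0, 0.0]
opening: 0.0359
t 21.47 at [ 0.5318 -0.042   0.1563] [-179.9    0.   -76.9] j6 -3.5 shift [0.91, -0.057, 0.463] turn -0.0025 deg -0.4
```

```bash
python3 -m creep '[[0.3,-0.06,0,0,36],[0.6,-0.06,0,0,36],[0.91,-0.06,0.1,0,36],[0.91,-0.06,0.3,0,36],[0.91,-0.06,0.46,0,36],[0.91,-0.06,0.46,0,36],[0.91,-0.06,0.46,0,36],[0.91,-0.06,0.46,0,36]]'
python3 - <<'E'
from meas import *
s=snap('wrist','w11.png'); jaws(s,(205,60,475,235)); tops(s,(205,0,475,235))
plan((0.558,-0.1293,0.016),103.5)
E
```

```text
clock: 22.13
tool_pos: [0.5594, -0.1285, 0.1109]
orientation: [-179.9, -0.0, -76.5]
force: [0.3, 0.3, -0.3]
opening: 0.0361
jaw [325.1 211.5] [ 0.5579 -0.1295] len 0.029 0.0126 long-axis yaw 101.4
top 344.6 116.3 z 0.029 [ 0.5605 -0.199 ] diam 0.0314
top 344.6 116.3 z 0.043 [ 0.5615 -0.199 ] diam 0.0295
top 463.2 24.6 z 0.029 [ 0.4982 -0.2762] diam 0.0334
top 463.2 24.6 z 0.043 [ 0.5028 -0.2717] diam 0.0314
t 22.18 at [ 0.5595 -0.1284  0.1111] [-179.9   -0.   -76.5] j6 6.9 shift [0.005, 0.019, 0.951] turn 0.0 deg 0.0
```

```bash
python3 -m creep '[[0.007,0.019,0.2,0,36],[0.007,0.019,0.4,0,36],[0.007,0.019,0.6,0,36],[0.007,0.019,0.8,0,36],[0.007,0.019,0.9,0,36],[0.007,0.019,0.95,0,36],[0.007,0.019,0.95,0,36],[0.007,0.019,0.95,0,8]]'
python3 -m creep '[[0,0,0,0,8],[0,0,0,0,8],[0,0,0,0,8],[0,0,0,0,8],[0,0,0,0,8],[0,0,-0.3,0,8],[0,0,-0.6,0,8],[0,0,-1,0,8]]'
python3 -m creep '[[-0.3,0,-0.3,-0.036,8],[-0.6,0,-0.4,-0.072,8],[-0.9,0.1,-0.4,-0.108,8],[-1,0.15,-0.4,-0.144,8],[-1,0.15,-0.4,-0.18,8],[-1,0.15,-0.4,-0.216,8],[-1,0.15,-0.4,-0.252,8],[-1,0.15,-0.4,-0.2875,8]]'
python3 - <<'E'
from h import *
th=np.radians(64.74);Rm=np.array([[np.cos(th),-np.sin(th)],[np.sin(th),np.cos(th)]]);p=np.array([.4681,.1233])+Rm@np.array([0,-.0275]); plan((p[0],p[1],0.155),154.7)
E
```

```text
clock: 22.85
tool_pos: [0.5577, -0.1296, 0.0155]
orientation: [-179.9, -0.0, -76.5]
force: [0.4, -0.0, 0.6]
opening: 0.0329
clock: 23.52
tool_pos: [0.5549, -0.1297, 0.1135]
orientation: [179.7, 0.1, -76.6]
force: [1.0, 0.8, -2.0]
opening: 0.0136
clock: 24.18
tool_pos: [0.5187, -0.0358, 0.1546]
orientation: [-180.0, 0.0, -24.4]
force: [-0.7, -0.7, -2.0]
opening: 0.014
t 24.18 at [ 0.5187 -0.0358  0.1546] [-180.     0.   -24.4] j6 47.9 shift [-0.843, -1.235, -0.004] turn 0.0048 deg 0.9
```

```bash
python3 -m creep '[[-0.2,-0.3,0,0,8],[-0.4,-0.6,0,0.005,8],[-0.6,-0.9,0,0.005,8],[-0.843,-1,0,0.005,8],[-0.843,-1,0,0.005,8],[-0.843,-1,0,0.005,8],[-0.843,-1,0,0.005,8],[-0.843,-1,0,0.005,8]]'
python3 - <<'E'
from h import *
th=np.radians(64.74);Rm=np.array([[np.cos(th),-np.sin(th)],[np.sin(th),np.cos(th)]]);p=np.array([.4681,.1233])+Rm@np.array([0,-.0275]); plan((p[0],p[1],0.05),154.7)
s=snap('wrist','w12.png')
E
```

```text
clock: 24.85
tool_pos: [0.4847, 0.0896, 0.1546]
orientation: [180.0, -0.0, -25.7]
force: [1.0, 0.1, -0.6]
opening: 0.0141
t 24.85 at [0.4847 0.0896 0.1546] [180.   -0.  -25.7] j6 30.9 shift [-0.02, -0.234, 1.046] turn -0.0023 deg -0.4
```

View pics/w12.png

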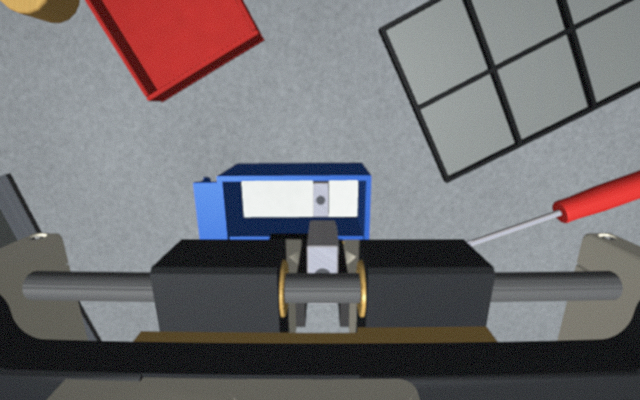

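```bash
python3 -m creep '[[-0.02,-0.2,0,0,8],[-0.02,-0.234,0.1,0,8],[-0.02,-0.234,0.3,0,8],[-0.02,-0.234,0.5,0,8],[-0.02,-0.234,0.7,0,8],[-0.02,-0.234,0.9,0,8],[-0.02,-0.234,1,0,8],[-0.02,-0.234,1,0,8]]'
python3 -m creep '[[0,0,0.05,0,8],[0,0,0.05,0,20],[0,0,0.05,0,20],[0,0,0.05,0,20],[0,0,-0.2,0,20],[0,0,-0.5,0,20],[0,0,-0.8,0,20],[0,0,-1,0,20]]'
python3 - <<'E'
from h import *
snap('wrist','w13.png'); plan((0.5606,-0.2786,0.12),77.4)
E
```

```text
clock: 25.57
tool_pos: [0.4914, 0.1106, 0.0521]
orientation: [179.8, 0.1, -25.8]
force: [0.2, -0.2, -0.6]
opening: 0.0138
clock: 26.23
tool_pos: [0.4939, 0.1126, 0.1583]
orientation: [-179.8, -0.2, -25.6]
force: [1.1, -0.1, 0.4]
opening: 0.0201
t 26.28 at [0.4956 0.1134 0.1616] [-179.6   -0.3  -25.6] j6 29.2 shift [2.278, 3.257, 0.407] turn 0.4277 deg 77.0
```

View pics/w13.png

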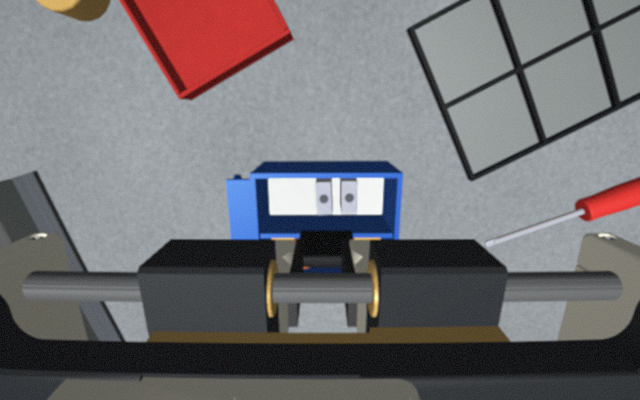

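```bash
python3 -m creep '[[0.2,0.2,0,0.036,30],[0.5,0.5,0,0.072,36],[0.7,0.8,0,0.108,36],[0.7,1,0,0.144,36],[0.7,1,0,0.18,36],[0.7,1,0,0.216,36],[0.7,1,0,0.252,36],[0.7,1,0,0.288,36]]'
python3 - <<'E'
from meas import *
plan((0.5606,-0.2786,0.12),77.4)
E
```

```text
clock: 26.95
tool_pos: [0.5127, -0.0086, 0.1553]
orientation: [-179.9, 0.0, -77.9]
force: [-0.4, -0.1, 0.0]
opening: 0.0363
t 26.95 at [ 0.5127 -0.0086  0.1553] [-179.9    0.   -77.9] j6 -8.9 shift [2.741, 0.099, 0.352] turn 0.1374 deg 24.7
```

```bash
python3 -m creep '[[0.3,0,0,0.036,36],[0.7,0,0,0.072,36],[1,0.05,0,0.108,36],[1,0.1,0,0.1374,36],[1,0.1,0,0.1374,36],[1,0.1,0,0.1374,36],[1,0.1,0,0.1374,36],[1,0.1,0,0.1374,36]]'
python3 - <<'E'
from meas import *
plan((0.5606,-0.2786,0.12),77.4)
E
```

```text
clock: 27.62
tool_pos: [0.5247, -0.1074, 0.1549]
orientation: [-180.0, 0.0, -102.1]
force: [-0.5, -0.3, 0.5]
opening: 0.0359
t 27.62 at [ 0.5247 -0.1074  0.1549] [-180.     0.  -102.1] j6 -21.5 shift [1.6, -0.709, 0.349] turn 0.003 deg 0.5
```

```bash
python3 -m creep '[[0.3,-0.1,0,0,36],[0.6,-0.3,0,0,36],[0.9,-0.5,0,0,36],[1,-0.7,0,0.003,36],[1,-0.7,0,0.003,36],[1,-0.7,0,0.003,36],[1,-0.7,0,0.003,36],[1,-0.7,0,0.003,36]]'
python3 -m creep '[[0.3,0,0,0,36],[0.6,0,0,0,36],[0.6,0,0.1,0,36],[0.6,0,0.25,0,36],[0.6,0,0.35,0,36],[0.6,0,0.35,0,36],[0.6,0,0.35,0,36],[0.6,0,0.35,0,36]]'
python3 - <<'E'
from meas import *
s=snap('wrist','w14.png'); jaws(s,(205,60,475,235)); tops(s,(205,0,475,235))
plan((0.5606,-0.2786,0.016),77.4)
E
```

```text
clock: 28.28
tool_pos: [0.5712, -0.2196, 0.1546]
orientation: [180.0, 0.0, -102.7]
force: [-0.1, 0.6, 0.0]
opening: 0.036
clock: 28.95
tool_pos: [0.5588, -0.2788, 0.1203]
orientation: [-180.0, -0.0, -102.7]
force: [-0.1, -0.4, 0.4]
opening: 0.0358
jaw [319.5 209. ] [ 0.5608 -0.2787] len 0.0289 0.0128 long-axis yaw 77.6
top 404.1 188.0 z 0.029 [ 0.4929 -0.2783] diam 0.0308
top 404.1 188.0 z 0.043 [ 0.4957 -0.2823] diam 0.0291
t 29.0 at [ 0.5589 -0.2788  0.1205] [-179.9   -0.  -102.7] j6 -4.1 shift [-0.006, -0.015, 1.045] turn -0.0007 deg -0.1
```

```bash
python3 -m creep '[[0,-0.017,0.2,0,36],[0,-0.017,0.4,0,36],[0,-0.017,0.6,0,36],[0,-0.017,0.8,0,36],[0,-0.017,0.9,0,36],[0,-0.017,1,0,36],[0,-0.017,1,0,36],[0,-0.017,1,0,36]]'
python3 -m creep '[[0,0,0.04,0,8],[0,0,0.04,0,8],[0,0,0.04,0,8],[0,0,0.04,0,8],[0,0,0.04,0,8],[0,0,-0.3,0,8],[0,0,-0.6,0,8],[0,0,-1,0,8]]'
python3 -m creep '[[-0.3,0,-0.3,-0.036,8],[-0.6,0,-0.4,-0.072,8],[-0.9,0.1,-0.4,-0.108,8],[-1,0.4,-0.4,-0.144,8],[-1,0.4,-0.4,-0.18,8],[-1,0.4,-0.4,-0.216,8],[-1,0.4,-0.4,-0.252,8],[-1,0.4,-0.4,-0.2875,8]]'
python3 - <<'E'
from h import *
th=np.radians(64.74);Rm=np.array([[np.cos(th),-np.sin(th)],[np.sin(th),np.cos(th)]]);p=np.array([.4681,.1233])+Rm@np.array([0.022,-.0275]); plan((p[0],p[1],0.155),154.7)
E
```

```text
clock: 29.67
tool_pos: [0.5603, -0.2796, 0.02]
orientation: [-180.0, -0.0, -102.8]
force: [-0.4, 0.0, 0.7]
opening: 0.036
clock: 30.33
tool_pos: [0.5583, -0.2791, 0.1186]
orientation: [179.7, 0.0, -102.8]
force: [0.6, 0.3, -1.2]
opening: 0.0139
clock: 31.0
tool_pos: [0.5428, -0.1729, 0.1599]
orientation: [-180.0, -0.0, -50.7]
force: [0.6, 0.0, -1.7]
opening: 0.0139
t 31.0 at [ 0.5428 -0.1729  0.1599] [-180.    -0.   -50.7] j6 37.3 shift [-2.612, -1.615, 0.049] turn -0.1411 deg -25.4
```

```bash
python3 -m creep '[[-0.3,-0.2,0,-0.036,8],[-0.6,-0.4,0,-0.072,8],[-0.9,-0.6,0,-0.108,8],[-1,-0.65,0,-0.141,8],[-1,-0.65,0,-0.141,8],[-1,-0.65,0,-0.141,8],[-1,-0.65,0,-0.141,8],[-1,-0.65,0,-0.141,8]]'
python3 - <<'E'
from h import *
th=np.radians(64.74);Rm=np.array([[np.cos(th),-np.sin(th)],[np.sin(th),np.cos(th)]]);p=np.array([.4681,.1233])+Rm@np.array([0.022,-.0275]); plan((p[0],p[1],0.155),154.7)
E
```

```text
clock: 31.67
tool_pos: [0.5307, -0.0553, 0.1595]
orientation: [180.0, 0.0, -25.8]
force: [-0.2, -0.4, -1.2]
opening: 0.0137
t 31.67 at [ 0.5307 -0.0553  0.1595] [180.    0.  -25.8] j6 49.1 shift [-1.068, -1.558, 0.045] turn -0.0028 deg -0.5
```

```bash
python3 -m creep '[[-0.3,-0.3,0,0,8],[-0.6,-0.6,0,0,8],[-0.9,-0.9,0,-0.003,8],[-1,-1,0,-0.003,8],[-1,-1,0,-0.003,8],[-1,-1,0,-0.003,8],[-1,-1,0,-0.003,8],[-1,-1,0,-0.003,8]]'
python3 - <<'E'
from h import *
th=np.radians(64.74);Rm=np.array([[np.cos(th),-np.sin(th)],[np.sin(th),np.cos(th)]]);p=np.array([.4681,.1233])+Rm@np.array([0.022,-.0275]); plan((p[0],p[1],0.053),154.7)
s=snap('wrist','w15.png')
E
```

```text
clock: 32.33
tool_pos: [0.4841, 0.0778, 0.1594]
orientation: [180.0, 0.0, -25.2]
force: [0.1, -0.9, -0.9]
opening: 0.0135
t 32.33 at [0.4841 0.0778 0.1594] [180.    0.  -25.2] j6 32.6 shift [-0.064, -0.563, 1.064] turn 0.0003 deg 0.1
```

View pics/w15.png

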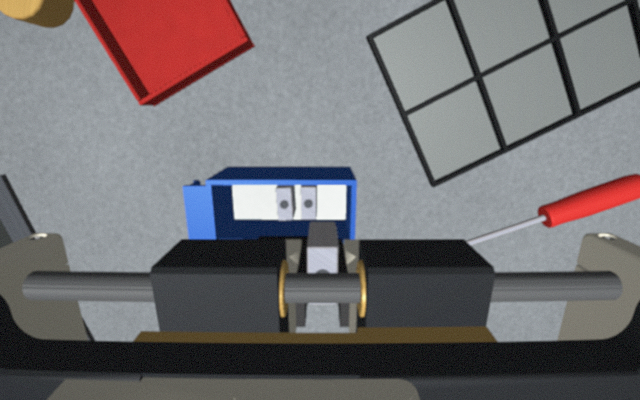

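```bash
python3 -m creep '[[-0.05,-0.3,0,0,8],[-0.05,-0.56,0,0,8],[-0.05,-0.56,0.2,0,8],[-0.05,-0.56,0.4,0,8],[-0.05,-0.56,0.6,0,8],[-0.05,-0.56,0.8,0,8],[-0.05,-0.56,1,0,8],[-0.05,-0.56,1,0,8]]'
python3 -m creep '[[0,0,0.06,0,8],[0,0,0.06,0,20],[0,0,0.06,0,20],[0,0,0.06,0,20],[0,0,-0.2,0,20],[0,0,-0.5,0,20],[0,0,-0.8,0,20],[0,0,-1,0,20]]'
python3 - <<'E'
from h import *
snap('wrist','w16.png'); plan((0.5605,-0.1988,0.15),-70,half=False)
E
```

```text
clock: 33.05
tool_pos: [0.5012, 0.1294, 0.056]
orientation: [179.7, 0.2, -25.3]
force: [-0.2, -0.6, -1.1]
opening: 0.0137
clock: 33.72
tool_pos: [0.5043, 0.1322, 0.1636]
orientation: [-179.8, -0.2, -25.1]
force: [1.0, 0.6, -0.0]
opening: 0.02
t 33.77 at [0.5061 0.133  0.167 ] [-179.6   -0.4  -25.1] j6 28.6 shift [1.897, 2.776, 0.161] turn 0.2497 deg 44.9
```

View pics/w16.png

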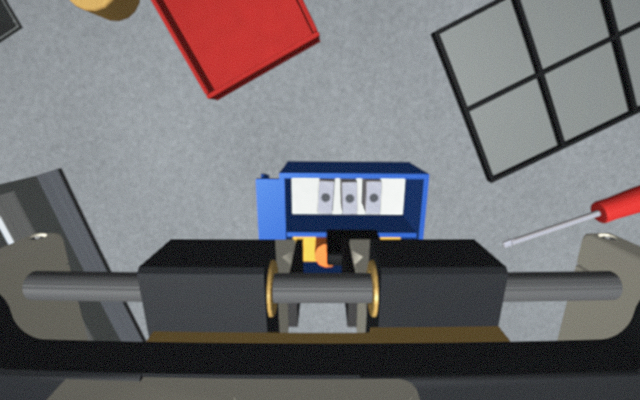

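```bash
python3 -m creep '[[0.2,0.3,0,0,30],[0.4,0.6,0,0,40],[0.6,0.9,0,0,50],[0.65,1,0,0,50],[0.65,1,0,0,50],[0.65,1,0,0,50],[0.65,1,0,0,50],[0.65,1,0,0,50]]'
python3 -m creep '[[0.2,0.3,0,0,50],[0.4,0.6,0,0,50],[0.6,0.9,0,0,50],[0.65,1,0,0,50],[0.65,1,0,0,50],[0.65,1,0,0,50],[0.65,1,0,0,50],[0.65,1,0,0,50]]'
python3 -m creep '[[0.2,0.3,0,0,50],[0.4,0.6,0,0,50],[0.6,0.78,0.2,0,50],[0.6,0.78,0.4,0,50],[0.6,0.78,0.5,0,50],[0.6,0.78,0.5,0,50],[0.6,0.78,0.5,0,50],[0.6,0.78,0.5,0,50]]'
python3 - <<'E'
from meas import *
s=snap('wrist','w17.png'); tops(s,(205,0,475,235)); plan((0.5605,-0.1988,0.013))
s=snap('top','t17.png')
E
```

```text
clock: 34.43
tool_pos: [0.5197, 0.0143, 0.1599]
orientation: [-180.0, -0.0, -25.1]
force: [-0.0, 0.3, -0.2]
opening: 0.0496
clock: 35.1
tool_pos: [0.536, -0.1034, 0.1596]
orientation: [-180.0, -0.0, -25.0]
force: [-0.2, 0.0, -0.2]
opening: 0.0501
clock: 35.77
tool_pos: [0.5579, -0.1998, 0.1108]
orientation: [-180.0, -0.1, -25.0]
force: [0.2, 0.3, 0.2]
opening: 0.0502
top 447.7 229.4 z 0.029 [ 0.502  -0.2817] diam 0.0271
top 447.7 229.4 z 0.043 [ 0.5092 -0.2786] diam 0.0256
top 320.8 206.8 z 0.029 [ 0.5609 -0.199 ] diam 0.0304
top 320.8 206.8 z 0.043 [ 0.5647 -0.2008] diam 0.0286
t 35.82 at [ 0.558  -0.1998  0.111 ] [-1.8e+02 -1.0e-01 -2.5e+01] j6 65.8 shift [0.016, -0.02, 0.98] turn 0.0 deg 0
```

View pics/w17.png

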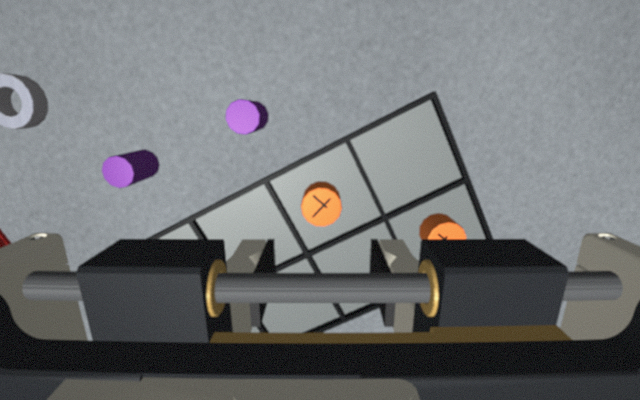

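View pics/t17.png

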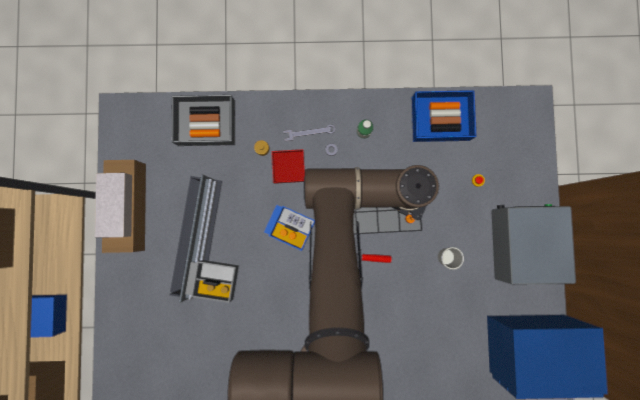

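```bash
python3 -m creep '[[0.018,-0.02,0.2,0,50],[0.018,-0.02,0.4,0,50],[0.018,-0.02,0.6,0,50],[0.018,-0.02,0.8,0,50],[0.018,-0.02,0.9,0,50],[0.018,-0.02,0.97,0,50],[0.018,-0.02,0.97,0,50],[0.018,-0.02,0.97,0,25]]'
python3 -m creep '[[0,0,0,0,25],[0,0,0,0,25],[0,0,0,0,25],[0,0,0,0,25],[0,0,-0.2,0,25],[0,0,-0.4,0,25],[0,0,-0.6,0,25],[0,0,-0.7,0,25]]'
python3 - <<'E'
from h import *
plan((0.66,0.112,0.07))
E
```

```text
clock: 36.53
tool_pos: [0.5602, -0.1996, 0.0133]
orientation: [-180.0, -0.0, -25.1]
force: [-0.6, 0.1, 0.3]
opening: 0.0471
clock: 37.2
tool_pos: [0.5607, -0.1999, 0.0851]
orientation: [-179.9, -0.2, -25.1]
force: [0.9, 0.1, -0.8]
opening: 0.0313
t 37.2 at [ 0.5607 -0.1999  0.0851] [-179.9   -0.2  -25.1] j6 65.7 shift [-0.425, -3.245, 0.153] turn 0.0 deg 0
```

```bash
python3 -m creep '[[-0.05,-0.3,0,0,25],[-0.1,-0.6,0,0,25],[-0.14,-0.9,0,0,25],[-0.14,-1,0,0,25],[-0.14,-1,0,0,25],[-0.14,-1,0,0,25],[-0.14,-1,0,0,25],[-0.14,-1,0,0,25]]'
python3 -m creep '[[-0.05,-0.3,0,0,25],[-0.1,-0.6,0,0,25],[-0.14,-0.9,0,0,25],[-0.14,-1,0,0,25],[-0.14,-1,0,0,25],[-0.14,-1,0,0,25],[-0.14,-1,0,0,25],[-0.14,-1,0,0,25]]'
python3 -m creep '[[-0.05,-0.3,0,0,25],[-0.1,-0.6,0,0,25],[-0.14,-0.9,0,0,25],[-0.14,-1,0,0,25],[-0.14,-1,0,0,25],[-0.14,-1,0,0,25],[-0.14,-1,0,0,25],[-0.14,-1,0,0,25]]'
python3 - <<'E'
from h import *
snap('wrist','w18.png')
plan((0.66,0.112,0.035))
E
```

```text
clock: 37.87
tool_pos: [0.5889, -0.104, 0.0823]
orientation: [180.0, 0.0, -25.2]
force: [-0.5, -0.9, -1.0]
opening: 0.0313
clock: 38.53
tool_pos: [0.6187, -0.0079, 0.0825]
orientation: [180.0, 0.0, -25.2]
force: [-0.2, -0.7, -0.1]
opening: 0.0315
clock: 39.2
tool_pos: [0.6485, 0.0884, 0.0825]
orientation: [180.0, 0.0, -25.2]
force: [-0.8, 0.9, 0.2]
opening: 0.0312
t 39.25 at [0.6486 0.0885 0.0827] [180.    0.  -25.2] j6 40.0 shift [0.003, -0.261, 0.476] turn 0.0 deg 0
```

View pics/w18.png

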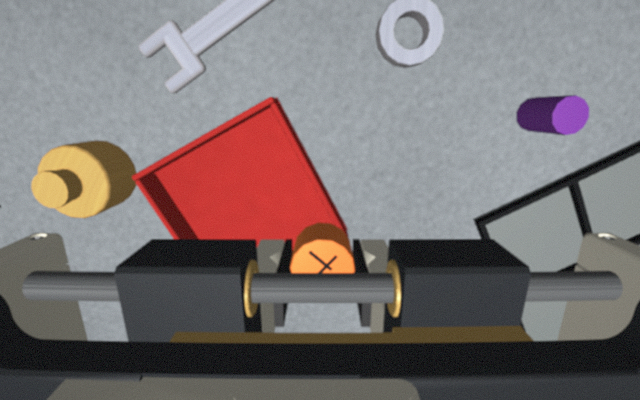

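```bash
python3 - <<'E'
from h import *
s=load('w18.npz')
for p in ((136,178),(274,99),(345,226)): print(p,plane(s,*p,0.028).round(4))
E
python3 -m creep '[[0,-0.26,0,0,25],[0,-0.26,0.1,0,25],[0,-0.26,0.3,0,25],[0,-0.26,0.47,0,25],[0,-0.26,0.47,0,25],[0,-0.26,0.47,0,25],[0,-0.26,0.47,0,40],[0,-0.26,0.47,0,40]]'
python3 -m creep '[[0,0,0,0,40],[0,0,0,0,40],[0,0,-0.2,0,40],[0,0,-0.5,0,40],[0,0,-0.7,0,45],[0,0,-0.7,0,50],[0,0.3,-0.7,0,50],[0,0.6,-0.7,0,50]]'
python3 - <<'E'
from h import *
snap('wrist','w19.png')
plan((0.4929,-0.278,0.1))
E
```

```text
(136, 178) [0.7296 0.1893 0.028 ]
(274, 99) [0.7346 0.0822 0.028 ]
(345, 226) [0.6391 0.0764 0.028 ]
clock: 39.92
tool_pos: [0.6609, 0.1134, 0.037]
orientation: [-179.9, -0.1, -25.1]
force: [-0.4, -0.0, 0.3]
opening: 0.038
clock: 40.58
tool_pos: [0.6348, 0.0597, 0.1062]
orientation: [-179.9, -0.1, -25.0]
force: [-0.3, 0.0, 0.4]
opening: 0.05
t 40.63 at [0.6313 0.0549 0.1059] [ 1.80e+02  1.00e-01 -2.52e+01] j6 42.3 shift [0.165, 3.601, 0.061] turn 0.0 deg 0
```

View pics/w19.png

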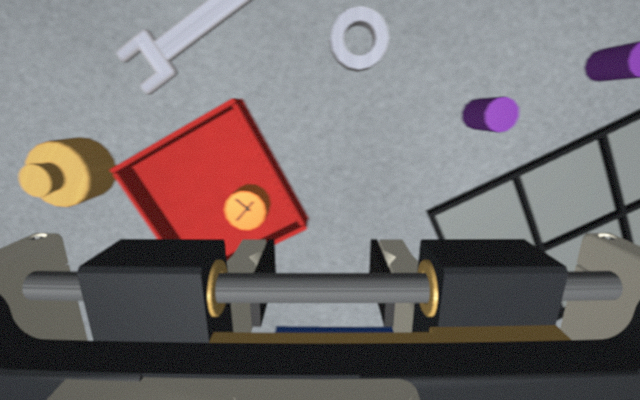

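Slug 1 lies in the scrap tray at (246,208). Next the second slug.

```bash
python3 -m creep '[[0.02,0.3,0,0,50],[0.04,0.7,0,0,50],[0.05,1,0,0,50],[0.05,1,0,0,50],[0.05,1,0,0,50],[0.05,1,0,0,50],[0.05,1,0,0,50],[0.05,1,0,0,50]]'
python3 -m creep '[[0.02,0.3,0,0,50],[0.04,0.7,0,0,50],[0.05,1,0,0,50],[0.05,1,0,0,50],[0.05,1,0,0,50],[0.05,1,0,0,50],[0.05,1,0,0,50],[0.05,1,0,0,50]]'
python3 -m creep '[[0.02,0.3,0,0,50],[0.04,0.7,0,0,50],[0.05,1,0,0,50],[0.05,1,0,0,50],[0.05,1,0,0,50],[0.05,1,0,0,50],[0.05,1,0,0,50],[0.05,1,0,0,50]]'
python3 -m creep '[[0.02,0.3,0,0,50],[0.02,0.6,0,0,50],[0.02,0.6,0,0,50],[0.02,0.6,0,0,50],[0.02,0.6,0,0,50],[0.02,0.6,0,0,50],[0.02,0.6,0,0,50],[0.02,0.6,0,0,50]]'
python3 - <<'E'
from meas import *
s=snap('wrist','w20.png'); tops(s,(205,0,475,235)); plan((0.4929,-0.278,0.0135))
E
```

```text
clock: 41.3
tool_pos: [0.597, -0.0328, 0.1056]
orientation: [-180.0, -0.0, -25.1]
force: [-0.9, 0.3, -0.1]
opening: 0.0501
clock: 41.97
tool_pos: [0.5593, -0.1253, 0.1055]
orientation: [-180.0, -0.0, -25.0]
force: [0.0, 0.4, -0.5]
opening: 0.0501
clock: 42.63
tool_pos: [0.5213, -0.218, 0.1056]
orientation: [-180.0, -0.0, -25.0]
force: [0.1, 0.9, -1.0]
opening: 0.0501
clock: 43.3
tool_pos: [0.4975, -0.2735, 0.1056]
orientation: [-180.0, -0.0, -25.1]
force: [-0.5, -0.1, -0.3]
opening: 0.0504
top 331.2 214.1 z 0.029 [ 0.4933 -0.278 ] diam 0.0301
top 331.2 214.1 z 0.043 [ 0.4976 -0.2796] diam 0.0283
t 43.35 at [ 0.4974 -0.2736  0.1056] [-180.    -0.   -25.1] j6 74.0 shift [-0.022, 0.059, 0.921] turn 0.0 deg 0
```

```bash
python3 -m creep '[[-0.02,0.059,0.2,0,50],[-0.02,0.059,0.4,0,50],[-0.02,0.059,0.6,0,50],[-0.02,0.059,0.8,0,50],[-0.02,0.059,0.92,0,50],[-0.02,0.059,0.92,0,50],[-0.02,0.059,0.92,0,50],[-0.02,0.059,0.92,0,25]]'
python3 -m creep '[[0,0,0,0,25],[0,0,0,0,25],[0,0,0,0,25],[0,0,0,0,25],[0,0,-0.2,0,25],[0,0,-0.4,0,25],[0,0,-0.6,0,25],[0,0,-0.7,0,25]]'
python3 - <<'E'
from h import *
plan((0.70,0.157,0.085))
E
```

```text
clock: 44.02
tool_pos: [0.4934, -0.2787, 0.0143]
orientation: [-180.0, -0.0, -25.1]
force: [0.2, 0.4, 0.8]
opening: 0.0471
clock: 44.68
tool_pos: [0.4937, -0.279, 0.086]
orientation: [-180.0, -0.2, -25.1]
force: [0.3, 0.3, 0.7]
opening: 0.0314
t 44.68 at [ 0.4937 -0.279   0.086 ] [-180.    -0.2  -25.1] j6 74.6 shift [0.018, -4.823, 0.012] turn 0.0 deg 0
```

```bash
python3 -m creep '[[0,-0.3,0,0,25],[0,-0.7,0,0,25],[0.02,-1,0,0,25],[0.02,-1,0,0,25],[0.02,-1,0,0,25],[0.02,-1,0,0,25],[0.02,-1,0,0,25],[0.02,-1,0,0,25]]'
python3 -m creep '[[0,-0.3,0,0,25],[0,-0.7,0,0,25],[0.02,-1,0,0,25],[0.02,-1,0,0,25],[0.02,-1,0,0,25],[0.02,-1,0,0,25],[0.02,-1,0,0,25],[0.02,-1,0,0,25]]'
python3 -m creep '[[0,-0.3,0,0,25],[0,-0.7,0,0,25],[0.02,-1,0,0,25],[0.02,-1,0,0,25],[0.02,-1,0,0,25],[0.02,-1,0,0,25],[0.02,-1,0,0,25],[0.02,-1,0,0,25]]'
python3 -m creep '[[0,-0.3,0,0,25],[0,-0.7,0,0,25],[0.02,-1,0,0,25],[0.02,-1,0,0,25],[0.02,-1,0,0,25],[0.02,-1,0,0,25],[0.02,-1,0,0,25],[0.02,-1,0,0,25]]'
python3 - <<'E'
from h import *
plan((0.70,0.135,0.037))
snap('wrist','w21.png')
E
```

```text
clock: 45.35
tool_pos: [0.5364, -0.1897, 0.0834]
orientation: [180.0, 0.0, -25.2]
force: [-0.1, -0.2, -0.8]
opening: 0.0313
clock: 46.02
tool_pos: [0.5807, -0.1003, 0.0835]
orientation: [180.0, 0.0, -25.2]
force: [0.4, -0.5, -0.4]
opening: 0.0312
clock: 46.68
tool_pos: [0.625, -0.0107, 0.0836]
orientation: [180.0, 0.0, -25.2]
force: [0.4, -0.1, -1.1]
opening: 0.031
clock: 47.35
tool_pos: [0.6694, 0.0789, 0.0837]
orientation: [180.0, 0.0, -25.2]
force: [-0.1, 1.2, 0.1]
opening: 0.0311
t 47.35 at [0.6694 0.0789 0.0837] [180.    0.  -25.2] j6 41.5 shift [0.038, -0.638, 0.467] turn 0.0 deg 0
```

View pics/w21.png

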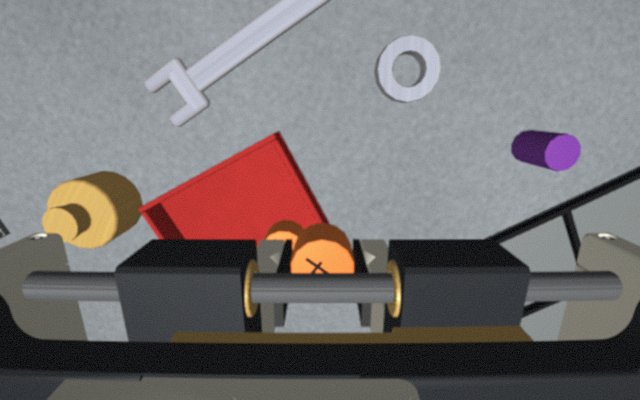

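```bash
python3 -m creep '[[0.04,-0.3,0,0,25],[0.08,-0.63,0,0,25],[0.08,-0.63,0.1,0,25],[0.08,-0.63,0.3,0,25],[0.08,-0.63,0.46,0,25],[0.08,-0.63,0.46,0,25],[0.08,-0.63,0.46,0,25],[0.08,-0.63,0.46,0,40]]'
python3 -m creep '[[0,0,0,0,40],[0,0,0,0,40],[0,0,0,0,40],[0,0,-0.2,0,40],[0,0,-0.5,0,40],[0,0,-0.8,0,40],[0,0,-1,0,40],[0,0,-1,0,40]]'
python3 -m creep '[[-0.4,0,0,-0.036,40],[-0.7,0,-0.2,-0.072,40],[-1,0.2,-0.3,-0.108,40],[-1,0.3,-0.3,-0.144,40],[-1,0.3,-0.3,-0.18,40],[-1,0.3,-0.3,-0.216,40],[-1,0.3,-0.3,-0.252,40],[-1,0.3,-0.3,-0.288,40]]'
python3 - <<'E'
from h import *
plan((0.468,0.1233,0.2),64.7-180,half=False);plan((0.468,0.1233,0.2),64.7,half=False)
snap('wrist','w22.png');snap('top','t22.png')
E
```

```text
clock: 48.07
tool_pos: [0.7044, 0.1335, 0.0386]
orientation: [-180.0, -0.1, -25.1]
force: [-0.4, 0.6, -0.2]
opening: 0.034
clock: 48.73
tool_pos: [0.7067, 0.1345, 0.1443]
orientation: [-179.6, -0.4, -25.1]
force: [1.0, -0.1, 0.2]
opening: 0.0401
clock: 49.4
tool_pos: [0.6004, 0.1491, 0.1682]
orientation: [-180.0, -0.1, 27.0]
force: [0.5, -0.3, 0.2]
opening: 0.0399
t 49.4 at [0.6004 0.1491 0.1682] [-1.8e+02 -1.0e-01  2.7e+01] j6 85.0 shift [-1.297, -0.372, -0.319] turn 0.7908 deg 142.3
t 49.4 at [0.6004 0.1491 0.1682] [-1.8e+02 -1.0e-01  2.7e+01] j6 85.0 shift [-1.297, -0.372, -0.319] turn -0.2092 deg -37.7
```

View pics/w22.png

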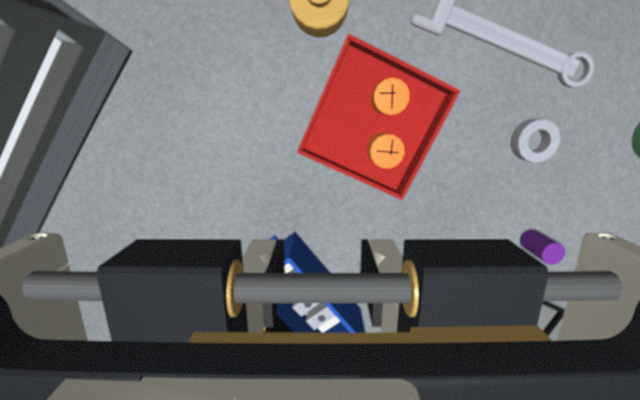

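View pics/t22.png

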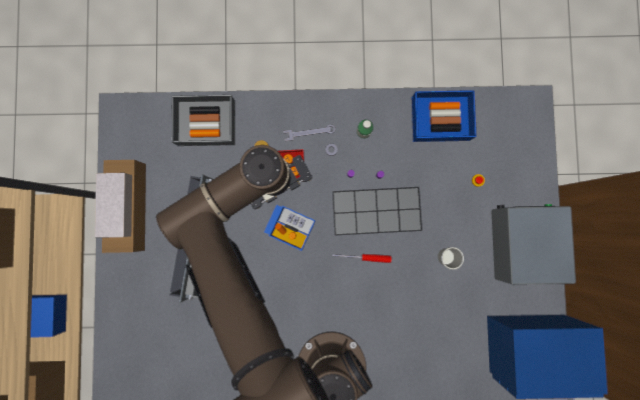

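```bash
python3 -m creep '[[-0.3,-0.1,-0.2,-0.036,40],[-0.6,-0.2,-0.4,-0.072,40],[-0.9,-0.3,-0.6,-0.108,40],[-1,-0.37,-0.8,-0.144,40],[-1,-0.37,-0.8,-0.18,40],[-1,-0.37,-0.8,-0.21,40],[-1,-0.37,-0.8,-0.21,40],[-1,-0.37,-0.8,-0.21,40]]'
python3 - <<'E'
from h import *
plan((0.468,0.1233,0.25),64.7,half=False)
snap('wrist','w23.png');snap('scene','s23.png')
E
```

```text
clock: 50.17
tool_pos: [0.4945, 0.1372, 0.2478]
orientation: [180.0, -0.0, 64.2]
force: [0.3, 0.4, -0.2]
opening: 0.04
t 50.17 at [0.4945 0.1372 0.2478] [180.   -0.   64.2] j6 116.7 shift [-0.24, -0.178, -0.022] turn -0.0029 deg -0.5
```

View pics/w23.png

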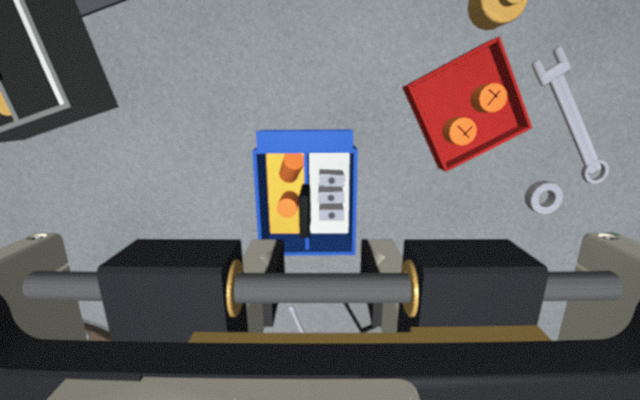

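View pics/s23.png

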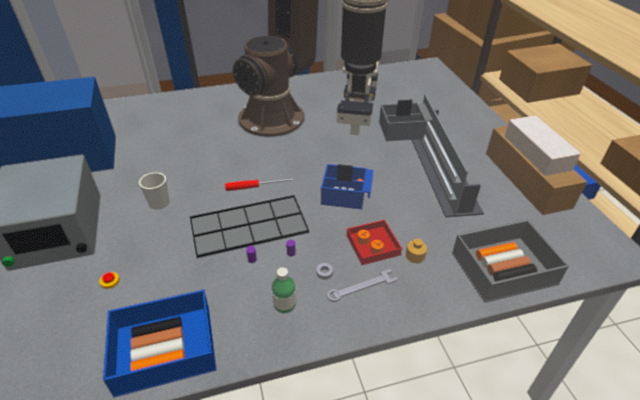

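```bash
python3 - <<'E'
from h import *
s=load('w23.npz'); c=s['img'][115:265,240:370]; cv2.imwrite('pics/z4.png',cv2.resize(c,None,fx=4,fy=4,interpolation=cv2.INTER_CUBIC))
E
python3 -m creep '[[0.2,0,-0.3,0,40],[0.5,0,-0.6,0,40],[0.8,0.1,-0.9,0,40],[1,0.1,-1,-0.03,40],[1,0.1,-1,-0.06,40],[1,0.1,-1,-0.08,40],[1,0.1,-1,-0.08,40],[1,0.1,-1,-0.08,40]]'
python3 - <<'E'
from h import *
snap('wrist','w24.png');snap('top','t24.png'); plan((.468,.1233,.25))
E
```

```text
clock: 50.93
tool_pos: [0.5467, 0.223, 0.3468]
orientation: [-180.0, 0.1, 78.7]
force: [0.1, -0.2, 0.1]
opening: 0.04
t 51.03 at [0.5466 0.2229 0.3472] [-180.     0.    78.7] j6 127.6 shift [-1.13, -0.575, 0.973] turn 0.0 deg 0
```

View pics/z4.png

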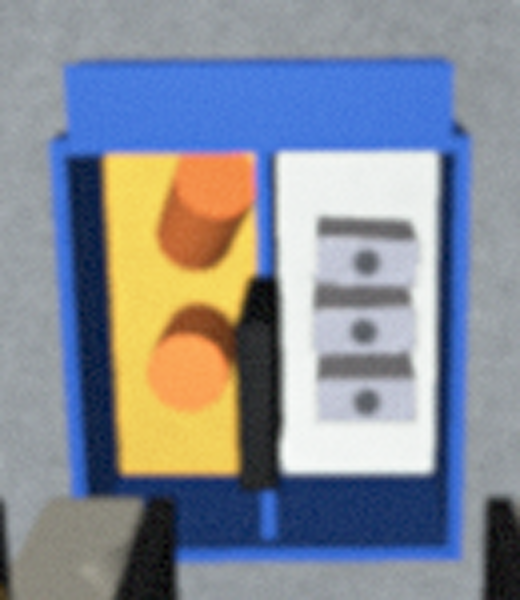

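View pics/w24.png

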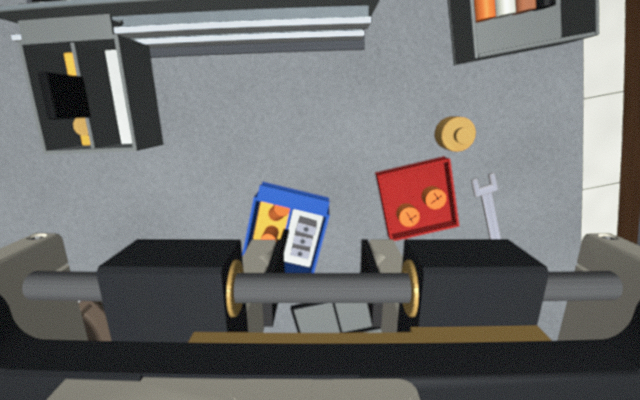

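View pics/t24.png

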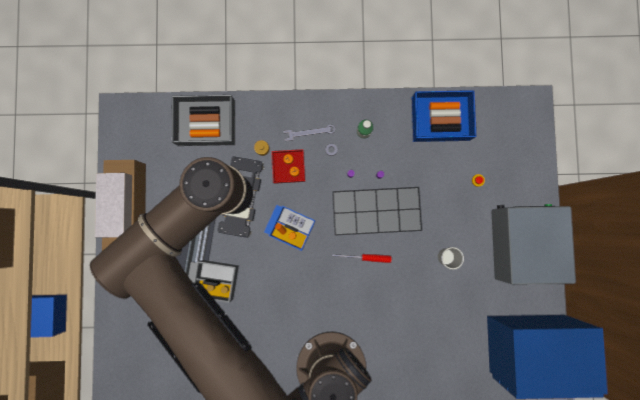

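```bash
python3 - <<'E'
from h import *
s=load('w24.npz'); c=s['img'][0:70,100:390]; a=cv2.resize(c,None,fx=2.7,fy=2.7,interpolation=cv2.INTER_CUBIC)
s=load('top0.npz'); c=s['img'][170:305,165:235]; b=cv2.rotate(cv2.resize(c,None,fx=5.6,fy=5.6,interpolation=cv2.INTER_CUBIC),cv2.ROTATE_90_CLOCKWISE)
print(a.shape,b.shape); W=max(a.shape[1],b.shape[1]); f=lambda i:cv2.copyMakeBorder(i,0,0,0,W-i.shape[1],0)
cv2.imwrite('pics/z5.png',np.vstack([f(a),f(b)]))
E
```

```text
(189, 783, 3) (392, 756, 3)
```

View pics/z5.png

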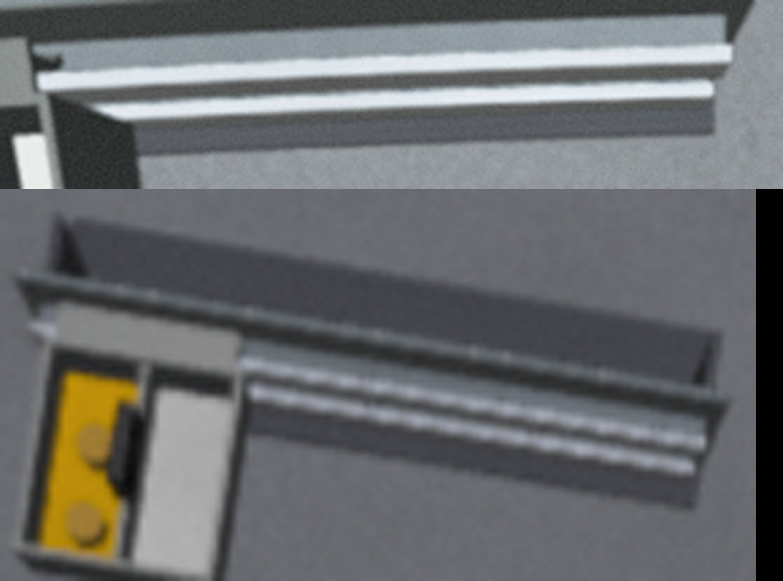

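```bash
python3 - <<'E'
from h import *
s=load('w24.npz'); t=load('top0.npz')
def show(n,a,b):
    d=b-a; print(n,a.round(4),b.round(4),'dir +y panel',round(np.degrees(np.arctan2(d[1],d[0])),2),'panel yaw',round(np.degrees(np.arctan2(d[1],d[0]))-90,2)%360,'len',np.linalg.norm(d).round(4)); return a,b
w=lambda x,y,z: plane(s,x/2.7+100,y/2.7,z)
T=lambda x,y,z: plane(t,(y-189)/5.6+165,(755-x)/5.6+170,z)
show('wrist top rail',w(730,54,.14),w(45,81,.14))
show('wrist low rail',w(712,90,.08),w(135,111,.08))
show('top top rail',T(705,440,.14),T(242,361,.14))
show('top low rail',T(693,467,.08),T(252,391,.08))
show('top plate front top',T(722,404,.162),T(20,282,.162))
show('base front top',T(692,507,.0),T(255,432,.0))
E
```

```text
wrist top rail [0.6266 0.3735 0.14  ] [0.3692 0.4178 0.14  ] dir +y panel 170.23 panel yaw 80.23 len 0.2612
wrist low rail [0.6271 0.3732 0.08  ] [0.3736 0.4169 0.08  ] dir +y panel 170.22 panel yaw 80.22 len 0.2572
top top rail [0.6268 0.3728 0.14  ] [0.3682 0.4164 0.14  ] dir +y panel 170.43 panel yaw 80.43 len 0.2622
top low rail [0.626  0.3715 0.08  ] [0.3696 0.4154 0.08  ] dir +y panel 170.28 panel yaw 80.28 len 0.2601
top plate front top [0.6342 0.3875 0.162 ] [0.2507 0.4528 0.162 ] dir +y panel 170.34 panel yaw 80.34 len 0.389
base front top [0.6334 0.3654 0.    ] [0.366  0.4114 0.    ] dir +y panel 170.25 panel yaw 80.25 len 0.2713
```

```bash
python3 - <<'E'
from h import *
s=load('w23.npz')
c,th,Rm=binpose(s,[(80,560),(52,137),(470,135),(461,560)],(240,115),4)
# plate top: crop approx corners
print([plane(s,240+u/4,115+v/4,.108)[:2].round(4) for u,v in ((262,320),(262,488),(243,488),(278,488))])
plan((c[0],c[1],0.25),th,half=False)
E
```

```text
bin c [0.4687 0.1229] yaw 64.59 res mm [[0.9, -0.1], [0.5, -0.1], [-0.8, 0.3], [-0.6, -0.0]]
[array([0.4795, 0.142 ]), array([0.4605, 0.104 ]), array([0.4563, 0.106 ]), array([0.464 , 0.1023])]
t 51.03 at [0.5466 0.2229 0.3472] [-180.     0.    78.7] j6 127.6 shift [-1.132, -0.567, 0.973] turn 0.0784 deg 14.1
```

```bash
python3 -m creep '[[-0.3,-0.1,0,0.036,40],[-0.6,-0.3,0.1,0.078,40],[-0.9,-0.5,0.3,0.078,40],[-1,-0.57,0.5,0.078,40],[-1,-0.57,0.7,0.078,40],[-1,-0.57,0.9,0.078,40],[-1,-0.57,0.9,0.078,40],[-1,-0.57,0.9,0.078,40]]'
python3 - <<'E'
from h import *
s=snap('wrist','w25.png')
plan((.4685,.1231,0.16),64.65,half=False)
E
```

```text
clock: 51.7
tool_pos: [0.4712, 0.1354, 0.2575]
orientation: [-180.0, 0.1, 64.8]
force: [0.9, -0.3, 1.0]
opening: 0.04
t 51.75 at [0.4719 0.1359 0.2585] [180.   -0.   64.8] j6 115.7 shift [-0.13, 0.023, 0.985] turn 0.0009 deg 0.2
```

View pics/w25.png

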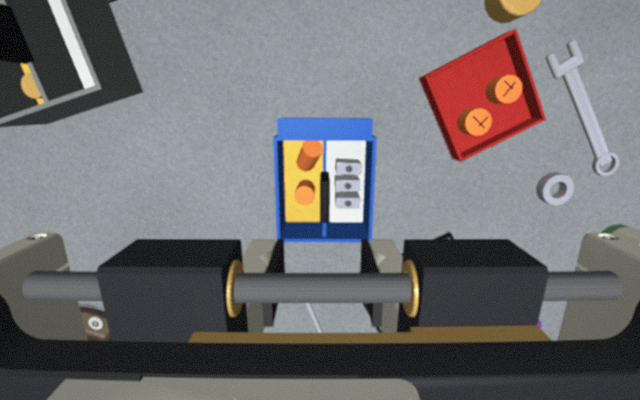

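```bash
python3 -m creep '[[-0.06,0.01,0.2,0,40],[-0.13,0.023,0.4,0,40],[-0.13,0.023,0.6,0,40],[-0.13,0.023,0.8,0,40],[-0.13,0.023,0.98,0,40],[-0.13,0.023,0.98,0,40],[-0.13,0.023,0.98,0,40],[-0.13,0.023,0.98,0,40]]'
python3 - <<'E'
from h import *
plan((.4685,.1231,0.072),64.65,half=False)
E
```

```text
clock: 52.42
tool_pos: [0.4692, 0.1239, 0.1613]
orientation: [179.9, -0.1, 64.9]
force: [0.2, 0.1, 0.4]
opening: 0.0403
t 52.42 at [0.4692 0.1239 0.1613] [ 1.799e+02 -1.000e-01  6.490e+01] j6 116.8 shift [-0.012, -0.005, 0.893] turn 0.0013 deg 0.2
```

```bash
python3 -m creep '[[-0.01,-0.005,0.2,0,40],[-0.01,-0.005,0.4,0,40],[-0.01,-0.005,0.6,0,40],[-0.01,-0.005,0.75,0,40],[-0.01,-0.005,0.85,0,40],[-0.01,-0.005,0.89,0,40],[-0.01,-0.005,0.89,0,40],[-0.01,-0.005,0.89,0,40]]'
python3 -m creep '[[0,0,0,0,20],[0,0,0,0,5],[0,0,0,0,3],[0,0,0,0,3],[0,0,0,0,3],[0,0,0,0,3],[0,0,0,0,3],[0,0,0,0,3]]'
python3 -m creep '[[0,0,-0.05,0,3],[0,0,-0.1,0,3],[0,0,-0.15,0,3],[0,0,-0.2,0,3],[0,0,-0.2,0,3],[0,0,-0.2,0,3],[0,0,-0.2,0,3],[0,0,-0.2,0,3]]'
python3 - <<'E'
from h import *
snap('wrist','w26.png'); snap('scene','s26.png'); plan((.4685,.1231,0.2))
E
```

```text
clock: 53.08
tool_pos: [0.468, 0.1231, 0.0717]
orientation: [179.9, -0.1, 64.9]
force: [-0.2, 0.3, 0.5]
opening: 0.0403
clock: 53.75
tool_pos: [0.4674, 0.1226, 0.0708]
orientation: [180.0, -0.0, 64.9]
force: [-0.1, -0.6, 2.5]
opening: 0.0099
clock: 54.42
tool_pos: [0.4669, 0.1224, 0.0903]
orientation: [-180.0, 0.0, 64.9]
force: [-0.1, 0.1, -6.7]
opening: 0.0096
t 54.52 at [0.467  0.1224 0.0903] [-180.     0.    64.9] j6 116.8 shift [0.012, 0.011, -1.097] turn 0.0 deg 0
```

View pics/w26.png

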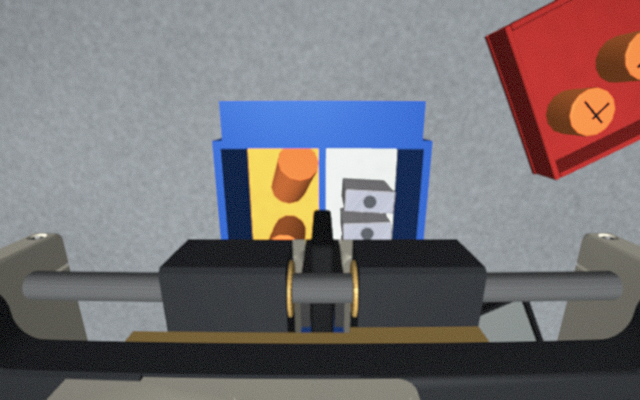

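View pics/s26.png

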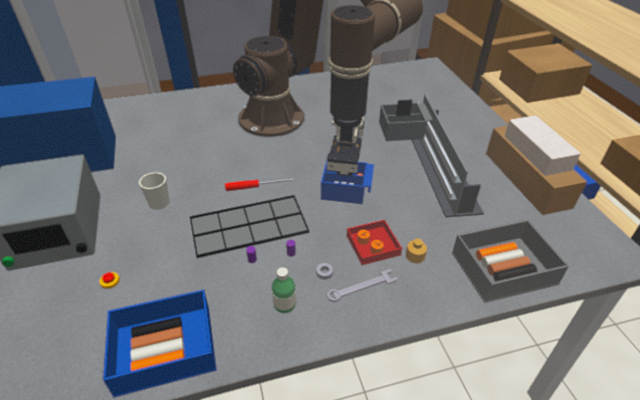

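```bash
python3 - <<'E'
from h import *
s=load('w26.npz'); c=s['img'][90:200,200:450]; cv2.imwrite('pics/z6.png',cv2.resize(c,None,fx=3.2,fy=3.2,interpolation=cv2.INTER_CUBIC))
o=np.array([.467,.1224]);a=np.radians(64.9);X=np.array([np.cos(a),np.sin(a)]);Y=np.array([-np.sin(a),np.cos(a)])
for p in ((214,140),(431,140),(219,101),(425,101)):
    q=plane(s,*p,0.0845)[:2]-o; print(p,(q@X).round(4),(q@Y).round(4))
E
python3 -m creep '[[0,0,-0.2,0,3],[0,0,-0.4,0,3],[0,0,-0.6,0,3],[0,0,-0.8,0,3],[0,0,-1,0,3],[0,0,-1,0,3],[0,0,-1,0,3],[0,0,-1,0,3]]'
```

```text
(214, 140) 0.0609 0.0539
(431, 140) 0.061 -0.0539
(219, 101) 0.0795 0.0499
(425, 101) 0.0796 -0.0494
clock: 55.18
tool_pos: [0.4663, 0.1222, 0.1893]
orientation: [-179.9, 0.1, 64.8]
force: [0.7, 0.5, -6.9]
opening: 0.0102
```

View pics/z6.png

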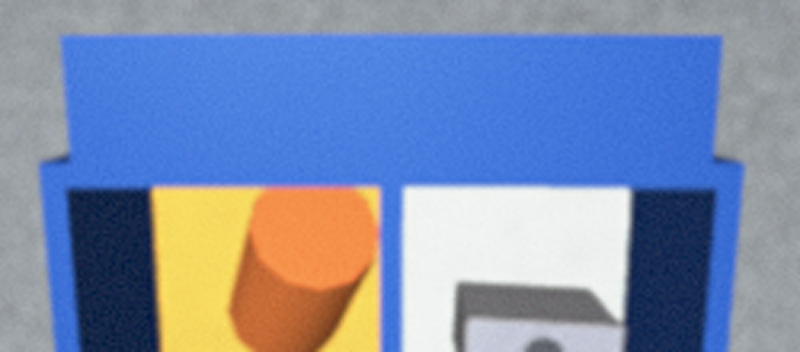

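```bash
python3 - <<'E'
from h import *
plan((.4815,.2953,0.195),80.3,half=False)
E
```

```text
t 55.18 at [0.4663 0.1222 0.1893] [-1.799e+02  1.000e-01  6.480e+01] j6 116.8 shift [1.632, -0.598, -0.058] turn -0.0858 deg -15.5
```

```bash
python3 -m creep '[[0.1,-0.05,-0.03,-0.01,3],[0.25,-0.1,-0.06,-0.025,3],[0.4,-0.15,-0.06,-0.04,3],[0.55,-0.2,-0.06,-0.055,3],[0.7,-0.25,-0.06,-0.07,3],[0.8,-0.3,-0.06,-0.086,3],[0.8,-0.3,-0.06,-0.086,3],[0.8,-0.3,-0.06,-0.086,3]]'
python3 - <<'E'
from h import *
plan((.4815,.2953,0.195),80.3,half=False)
E
```

```text
clock: 55.85
tool_pos: [0.4738, 0.2093, 0.1958]
orientation: [-180.0, 0.1, 80.5]
force: [-0.7, -1.0, -6.7]
opening: 0.0097
t 55.85 at [0.4738 0.2093 0.1958] [-1.80e+02  1.00e-01  8.05e+01] j6 125.0 shift [0.861, -0.065, 0.008] turn 0.0013 deg 0.2
```

```bash
python3 -m creep '[[0.15,0,0,0,3],[0.3,-0.03,0,0,3],[0.45,-0.06,0,0,3],[0.6,-0.06,0,0,3],[0.75,-0.06,0,0,3],[0.86,-0.06,0,0,3],[0.86,-0.06,0,0,3],[0.86,-0.06,0,0,3]]'
python3 - <<'E'
from h import *
snap('wrist','w27.png'); snap('scene','s27.png'); plan((.4874,.3298,0.195),80.3,half=False)
E
```

```text
clock: 56.52
tool_pos: [0.4824, 0.2942, 0.1961]
orientation: [-180.0, 0.1, 80.4]
force: [-0.3, 0.1, -6.5]
opening: 0.0103
t 56.62 at [0.4822 0.2932 0.1962] [-180.     0.    80.4] j6 119.2 shift [0.369, -0.01, 0.012] turn 0.0003 deg 0.1
```

View pics/w27.png

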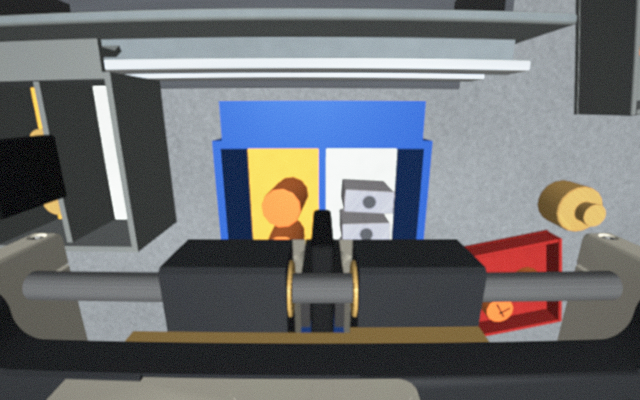

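View pics/s27.png

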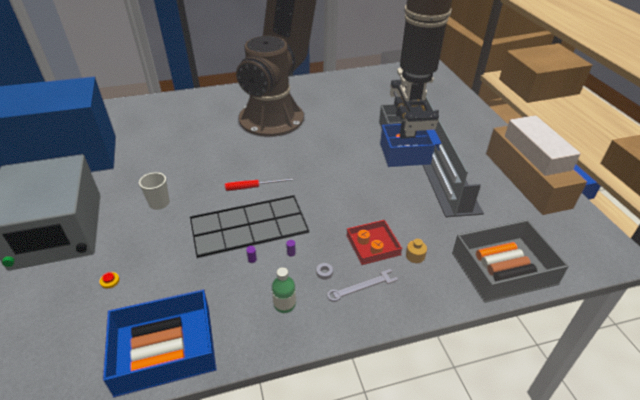

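```bash
python3 - <<'E'
from h import *
s=load('w27.npz'); g=cv2.cvtColor(s['img'],cv2.COLOR_BGR2GRAY)
o=np.array([.4822,.2932]);a=np.radians(80.4);X=np.array([np.cos(a),np.sin(a)]);Y=np.array([-np.sin(a),np.cos(a)])
for u in (130,200,270,320,370,420,480):
    col=g[50:90,u].astype(int); i=np.where(col>215)[0]; k=np.split(i,np.where(np.diff(i)>1)[0]+1); v=50+k[0].mean()
    q=plane(s,u,v,.14)[:2]-o; q1=plane(s,u,50+k[0][0]-.5,.14)[:2]-o;q2=plane(s,u,50+k[0][-1]+.5,.14)[:2]-o; print(u,[(50+j[0],50+j[-1]) for j in k if len(j)],(q@X).round(4),(q@Y).round(4),(q1@X-q2@X).round(4))
z=.196-.071+.065
for p in ((214,140),(431,140)): q=plane(s,*p,z)[:2]-o; print((q@X).round(4),(q@Y).round(4))
E
```

```text
130 [(np.int64(60), np.int64(68))] 0.1043 0.1188 0.0052
200 [(np.int64(59), np.int64(67)), (np.int64(74), np.int64(76))] 0.1043 0.0748 0.0052
270 [(np.int64(58), np.int64(67)), (np.int64(73), np.int64(76))] 0.1043 0.0317 0.0057
320 [(np.int64(58), np.int64(67)), (np.int64(73), np.int64(76))] 0.1042 0.0012 0.0057
370 [(np.int64(58), np.int64(67)), (np.int64(73), np.int64(76))] 0.1043 -0.0294 0.0057
420 [(np.int64(59), np.int64(67)), (np.int64(74), np.int64(77))] 0.1043 -0.0601 0.0052
480 [(np.int64(60), np.int64(68)), (np.int64(75), np.int64(78))] 0.1042 -0.0974 0.0052
0.0619 0.0536
0.0621 -0.0544
```

```bash
python3 -m creep '[[0.08,0,0,0,3],[0.16,0,0,0,3],[0.24,0,0,0,3],[0.32,0,0,0,3],[0.37,0,0,0,3],[0.37,0,0,0,3],[0.37,0,0,0,3],[0.37,0,0,0,3]]'
python3 - <<'E'
from h import *
s=snap('wrist','w28.png'); o=ctrl.get_obs(); print(o['tool_pos'],o['orientation'])
g=cv2.cvtColor(s['img'],cv2.COLOR_BGR2GRAY); print([(u,np.where(g[60:150,u]>215)[0]+60) for u in (150,190,450,500)])
plan((.4874,.3298,0.15),80.3,half=False)
E
```

```text
clock: 57.28
tool_pos: [0.4884, 0.3297, 0.1963]
orientation: [-180.0, 0.0, 80.4]
force: [0.1, 1.2, -6.9]
opening: 0.0096
[0.48846523 0.32963724 0.19644316] [-1.79983769e+02  2.16923988e-02  8.03503535e+01]
[(150, array([119, 120, 121, 122, 123, 124, 125, 126, 127])), (190, array([119, 120, 121, 122, 123, 124, 125, 126, 127])), (450, array([119, 120, 121, 122, 123, 124, 125, 126, 127])), (500, array([120, 121, 122, 123, 124, 125, 126, 127, 128]))]
t 57.33 at [0.4885 0.3296 0.1964] [-180.     0.    80.4] j6 117.3 shift [-0.0, -0.011, 0.464] turn 0.0003 deg 0.1
```

View pics/w28.png

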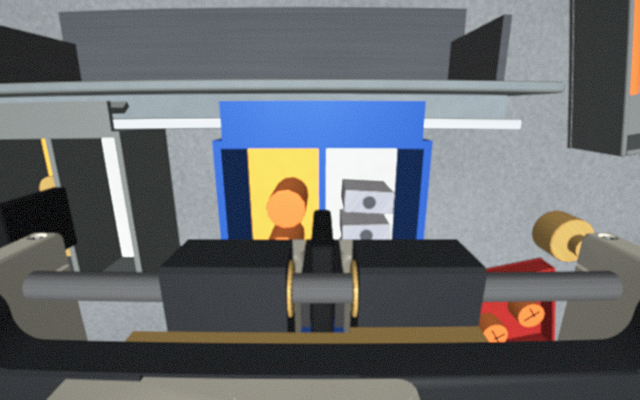

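```bash
python3 -m creep '[[0,0,0.04,0,3],[0,0,0.08,0,3],[0,0,0.13,0,3],[0,0,0.18,0,3],[0,0,0.23,0,3],[0,0,0.28,0,3],[0,0,0.32,0,3],[0,0,0.32,0,3]]'
python3 -m creep '[[0,0,0.02,0,3],[0,0,0.04,0,3],[0,0,0.06,0,3],[0,0,0.08,0,3],[0,0,0.1,0,3],[0,0,0.12,0,3],[0,0,0.13,0,3],[0,0,0.13,0,3]]'
python3 - <<'E'
from h import *
o=ctrl.get_obs(); print(o['force'],o['moment']); plan((.4874,.3298,0.15),80.3,half=False); snap('wrist','w29.png');snap('scene','s29.png')
E
```

```text
clock: 58.0
tool_pos: [0.4882, 0.3295, 0.1633]
orientation: [-179.9, 0.1, 80.3]
force: [-1.9, 0.2, -6.9]
opening: 0.0094
clock: 58.67
tool_pos: [0.4885, 0.3298, 0.1512]
orientation: [-180.0, 0.0, 80.4]
force: [0.5, -0.1, -6.6]
opening: 0.0098
[ 0.48210182 -0.10291057 -6.62324178] [-0.18762335  0.13561875  0.05947887]
t 58.67 at [0.4885 0.3298 0.1512] [-180.     0.    80.4] j6 117.3 shift [-0.002, -0.011, 0.012] turn 0.0003 deg 0.1
```

View pics/w29.png

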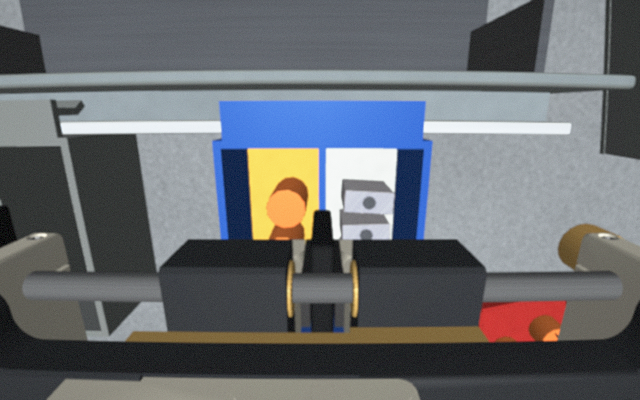

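View pics/s29.png

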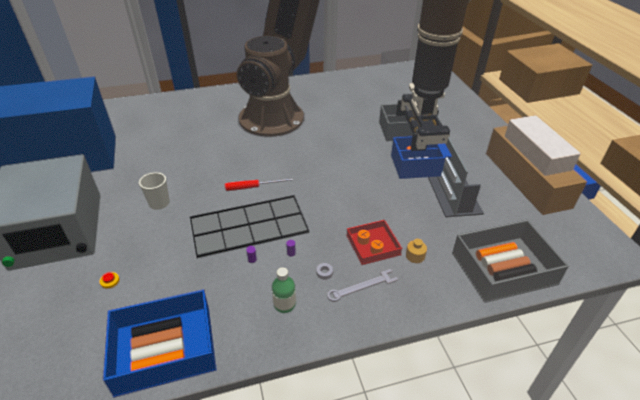

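```bash
python3 -m creep '[[0,0,0.005,0,3],[0,0,0.01,0,3],[0,0,0.015,0,3],[0,0,0.02,0,3],[0,0,0.02,0,3],[0,0,0.02,0,3],[0,0,0.02,0,3],[0,0,0.02,0,3]]'
```

```text
clock: 59.43
tool_pos: [0.4887, 0.3299, 0.1498]
orientation: [180.0, -0.0, 80.4]
force: [-0.8, -1.0, -2.2]
opening: 0.0097
```

Load is moving onto the rail (6.6 → 2.2 N). A little further, then release.

```bash
python3 -m creep '[[0,0,0.005,0,3],[0,0,0.008,0,3],[0,0,0.008,0,3],[0,0,0.008,0,3],[0,0,0.008,0,3],[0,0,0.008,0,3],[0,0,0.008,0,3],[0,0,0.008,0,3]]'
python3 -m creep '[[0,0,0.008,0,11],[0,0,0.008,0,12],[0,0,0.008,0,13],[0,0,0.008,0,15],[0,0,0.008,0,18],[0,0,0.008,0,22],[0,0,0.008,0,28],[0,0,0.008,0,34]]'
python3 - <<'E'
from h import *
o=ctrl.get_obs(); print(o['force'],o['tool_pos']); snap('wrist','w30.png');snap('scene','s30.png')
E
```

```text
clock: 60.1
tool_pos: [0.4887, 0.3299, 0.1495]
orientation: [180.0, -0.0, 80.4]
force: [-3.5, -3.7, 3.6]
opening: 0.0098
clock: 60.77
tool_pos: [0.4887, 0.33, 0.1479]
orientation: [180.0, 0.0, 80.4]
force: [0.6, -0.2, 0.4]
opening: 0.0296
[ 0.61656305 -0.23161909  0.35521813] [0.48870039 0.32995917 0.14794757]
```

View pics/w30.png

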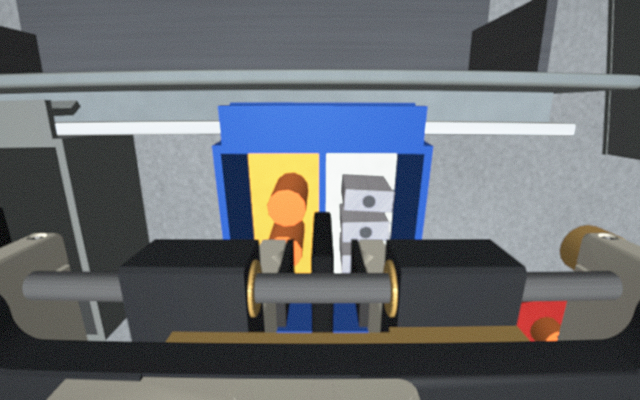

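View pics/s30.png

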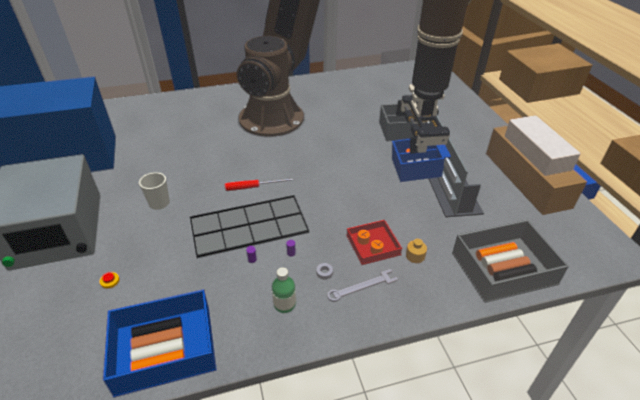

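```bash
python3 -m creep '[[0,0,0,0,34],[0,0,-0.1,0,36],[0,0,-0.25,0,36],[0,0,-0.4,0,36],[0,0,-0.6,0,36],[0,0,-0.8,0,36],[0,0,-1,0,36],[0,0,-1,0,36]]'
python3 -m creep '[[-0.2,0,0,0,36],[-0.5,0,0,0,36],[-0.8,0,0,0,36],[-1,0,0,0,36],[-1,0,0,0,36],[-1,0,0,0,36],[-1,0,0,0,36],[-1,0,0,0,36]]'
python3 -m creep '[[-0.1,0.3,0,0,36],[-0.2,0.6,0,0,36],[-0.3,0.9,0,0,36],[-0.3,1,0,0,36],[-0.3,1,0,0,36],[-0.3,1,0,0,36],[-0.3,1,0,0,36],[-0.3,1,0,0,36]]'
python3 - <<'E'
from h import *
snap('wrist','w31.png');s=snap('scene','s31.png');snap('top','t31.png')
c=s['img'][80:220,360:500]; cv2.imwrite('pics/z7.png',cv2.resize(c,None,fx=4,fy=4,interpolation=cv2.INTER_CUBIC))
E
```

```text
clock: 61.53
tool_pos: [0.4904, 0.3312, 0.2534]
orientation: [179.7, -0.3, 80.4]
force: [-0.1, 0.7, 0.2]
opening: 0.0358
clock: 62.2
tool_pos: [0.4722, 0.2319, 0.2481]
orientation: [180.0, -0.0, 80.4]
force: [0.2, 0.0, 0.3]
opening: 0.0357
clock: 62.87
tool_pos: [0.5647, 0.1857, 0.2481]
orientation: [-180.0, -0.0, 80.4]
force: [-0.7, -0.1, 0.5]
opening: 0.0359
```

View pics/w31.png

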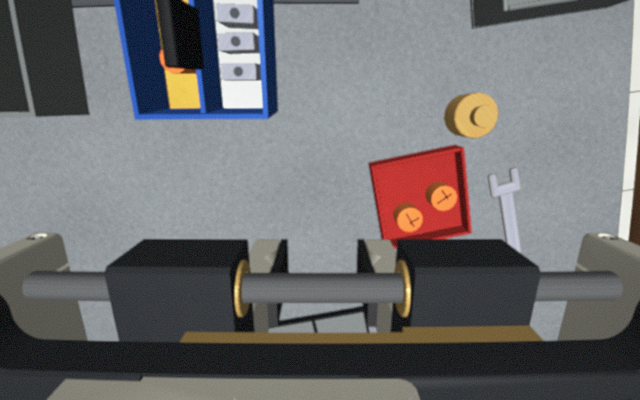

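View pics/z7.png

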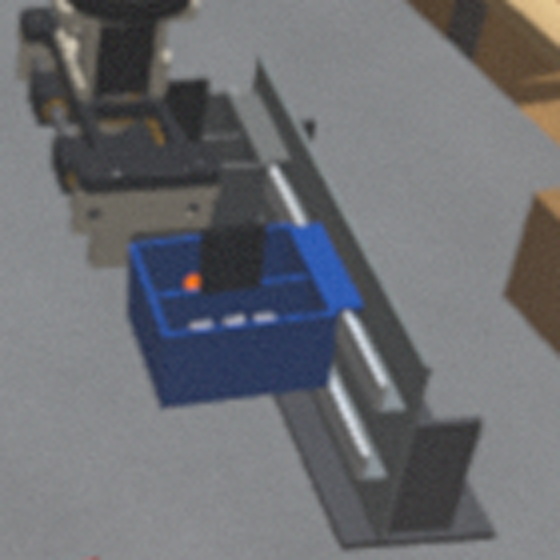

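View pics/t31.png

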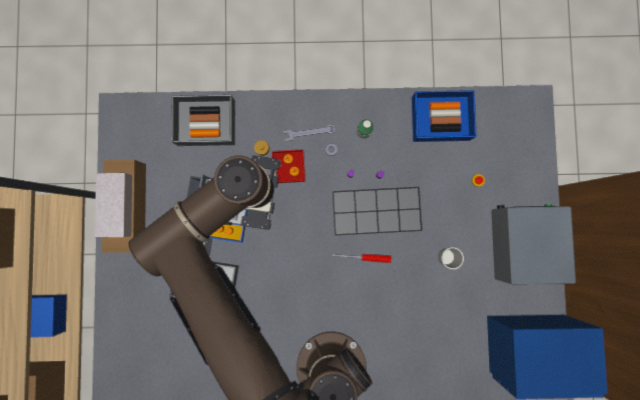

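```bash
python3 -m creep '[[-0.3,0,-0.1,0,36],[-0.6,0,-0.2,0,36],[-0.9,0,-0.3,0,36],[-1,0,-0.3,0,36],[-1,0,-0.3,0,36],[-1,0,-0.3,0,36],[-1,0,-0.3,0,36],[-1,0,-0.3,0,36]]'
python3 -m creep '[[-0.3,0,0,0,36],[-0.6,0,0,0,36],[-0.9,0,0,0,36],[-1,0,0,0,36],[-1,0,0,0,36],[-1,0,0,0,36],[-1,0,0,0,36],[-1,0,0,0,36]]'
python3 -m creep '[[-0.3,0,0,0,36],[-0.6,0,0,0,36],[-0.9,0,0,0,36],[-1,0,0,0,36],[-1,0,0,0,36],[-1,0,0,0,36],[-1,0,0,0,36],[-1,0,0,0,36]]'
python3 - <<'E'
from h import *
s=snap('scene','s32.png');t=snap('top','t32.png')
a=cv2.resize(s['img'][110:190,380:465],None,fx=5,fy=5,interpolation=cv2.INTER_CUBIC)
b=cv2.resize(t['img'][195:275,180:255],None,fx=5,fy=5,interpolation=cv2.INTER_CUBIC)
cv2.imwrite('pics/z8.png',np.hstack([a,b])); print(a.shape,b.shape)
E
```

```text
clock: 63.68
tool_pos: [0.5486, 0.0873, 0.2775]
orientation: [-180.0, 0.0, 80.4]
force: [-0.1, -0.3, -0.0]
opening: 0.0362
clock: 64.35
tool_pos: [0.5322, -0.0111, 0.2777]
orientation: [-180.0, 0.0, 80.4]
force: [-0.7, -0.6, 0.3]
opening: 0.0361
clock: 65.02
tool_pos: [0.5155, -0.1097, 0.2779]
orientation: [-180.0, -0.0, 80.4]
force: [-0.6, 0.3, 0.5]
opening: 0.036
(400, 425, 3) (400, 375, 3)
```

View pics/z8.png

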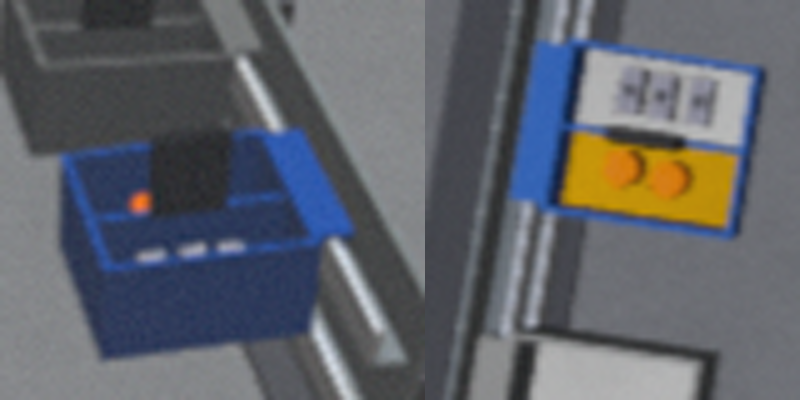

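View pics/t32.png

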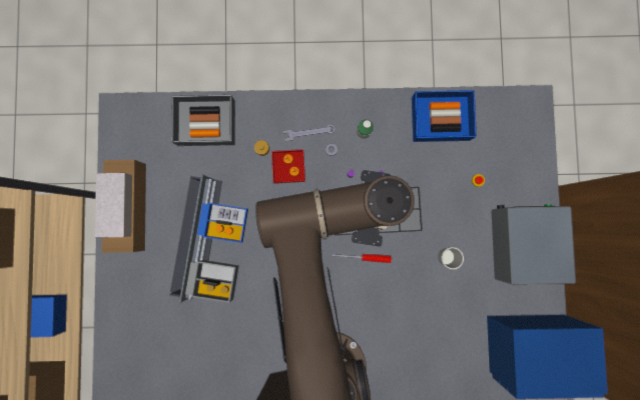

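```bash
python3 - <<'E'
from h import *
s=load('s32.npz');t=load('t32.npz')
def tri(a,b):
    o1,d1=ray(s,380+a[0]/5,110+a[1]/5); o2,d2=ray(t,180+(b[0]-425)/5,195+b[1]/5)
    k=np.linalg.lstsq(np.array([d1,-d2]).T,o2-o1,rcond=None)[0]; p,q=o1+k[0]*d1,o2+k[1]*d2; return (p+q)/2,np.linalg.norm(p-q)
P=[]
for n,a,b in (('F-',(105,270),(763,68)),('F+',(63,153),(735,236)),('L-',(352,235),(540,42)),('L+',(300,130),(512,198))):
    p,e=tri(a,b); P.append(p); print(n,p.round(4),'miss',e.round(4))
f=(P[0]+P[1])/2; l=(P[2]+P[3])/2; d=l-f; print('yaw',np.degrees(np.arctan2(d[1],d[0])),'pitch rad',np.arctan2(d[2],np.hypot(d[0],d[1])), 'roll rad',(P[0]-P[1])[2]/.11)
X=np.array([np.cos(np.radians(80.3)),np.sin(np.radians(80.3))]); rail=np.array([.4986,.3954]); print('front rim to plate mm',((f[:2]-rail)@X-.019)*1000)
o=ctrl.get_obs(); print(o['clock'])
E
```

```text
F- [0.5317 0.2573 0.132 ] miss 0.0045
F+ [0.4263 0.2753 0.1349] miss 0.0052
L- [0.55   0.3949 0.1411] miss 0.0021
L+ [0.4525 0.4119 0.1429] miss 0.0025
yaw 80.7928438242323 pitch rad 0.06136882097762722 roll rad -0.026720499798570992
front rim to plate mm -149.56508256108896
65.1167
```

```bash
python3 - <<'E'
from h import *
s=load('s32.npz');t=load('t32.npz')
a=cv2.resize(s['img'][90:160,370:450],None,fx=5,fy=5,interpolation=cv2.INTER_CUBIC)
b=cv2.resize(t['img'][200:305,180:255],None,fx=5,fy=5,interpolation=cv2.INTER_CUBIC)
a=cv2.convertScaleAbs(a,alpha=1.8,beta=20);b=cv2.convertScaleAbs(b,alpha=1.6,beta=20)
a=cv2.copyMakeBorder(a,0,b.shape[0]-a.shape[0],0,0,0)
cv2.imwrite('pics/z9.png',np.hstack([a,b])); print(a.shape,b.shape)
E
```

```text
(525, 400, 3) (525, 375, 3)
```

View pics/z9.png

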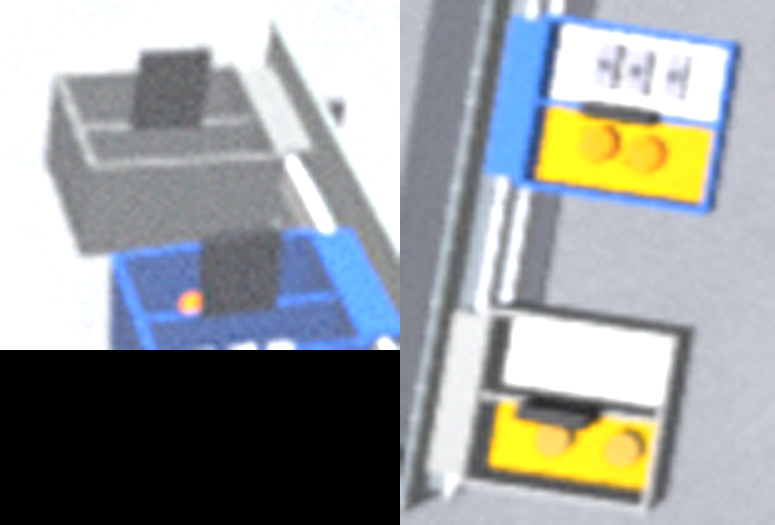

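```bash
python3 - <<'E'
from h import *
s=load('s32.npz');t=load('t32.npz')
def tri(a,b):
    o1,d1=ray(s,370+a[0]/5,90+a[1]/5); o2,d2=ray(t,180+(b[0]-400)/5,200+b[1]/5)
    k=np.linalg.lstsq(np.array([d1,-d2]).T,o2-o1,rcond=None)[0]; p,q=o1+k[0]*d1,o2+k[1]*d2; return (p+q)/2,np.linalg.norm(p-q)
for n,a,b in (('grey F-',(95,163),(690,328)),('grey F+',(55,75),(655,508)),('blue F-',(155,370),(738,42)),('blue F+',(113,253),(712,211)),('grey lip-',(308,153),(487,312)),('blue lip+',(350,230),(487,175))):
    p,e=tri(a,b); print(n,p.round(4),'miss',e.round(4))
E
```

```text
grey F- [0.3558 0.288  0.1497] miss 0.0107
grey F+ [0.2446 0.3091 0.1428] miss 0.0061
blue F- [0.5323 0.2571 0.1324] miss 0.0043
blue F+ [0.4265 0.2746 0.1351] miss 0.0064
grey lip- [0.3688 0.4184 0.1416] miss 0.0161
blue lip+ [0.4513 0.4124 0.142 ] miss 0.003
```

```bash
python3 -m creep '[[0.3,0,0,0,36],[0.6,0,0,0,36],[0.9,0,0,0,36],[1,0,0,0,36],[1,0,0,0,36],[1,0,0,0,36],[1,0,0,0,36],[1,0,0,0,36]]'
python3 -m creep '[[0.3,0,0,0,36],[0.6,0,0,0,36],[0.9,0,0,0,36],[1,0,0,0,36],[1,0,0,0,36],[1,0,0,0,36],[1,0,0,0,36],[1,0,0,0,36]]'
python3 -m creep '[[0.3,-0.1,0,0,36],[0.5,-0.3,0,0,36],[0.5,-0.5,0,0,36],[0.5,-0.5,0,0,36],[0.5,-0.5,0,0,36],[0.5,-0.5,0,0,36],[0.5,-0.5,0,0,36],[0.5,-0.5,0,0,36]]'
python3 - <<'E'
from h import *
snap('wrist','wA.png'); plan((.5,.2,.25))
E
python3 -m creep '[[0,0.3,0,0,36],[0,0.6,0,0,36],[0,0.9,0,0,36],[0,1,0,0,36],[0,1,0,0,36],[0,1,0,0,36],[0,1,0,0,36],[0,1,0,0,36]]'
python3 - <<'E'
from h import *
snap('wrist','wB.png')
a=load('wA.npz')['img'][0:240,160:560]; b=load('wB.npz')['img'][0:240,0:400]
cv2.imwrite('pics/z10.png',cv2.resize(np.vstack([a,b]),None,fx=1.25,fy=1.25,interpolation=cv2.INTER_CUBIC))
E
```

```text
clock: 65.78
tool_pos: [0.5318, -0.0127, 0.278]
orientation: [-180.0, 0.0, 80.3]
force: [0.4, 0.3, 0.0]
opening: 0.0361
clock: 66.45
tool_pos: [0.5486, 0.0853, 0.2781]
orientation: [180.0, 0.0, 80.3]
force: [0.4, -0.7, -0.9]
opening: 0.0361
clock: 67.12
tool_pos: [0.5082, 0.1435, 0.2779]
orientation: [-180.0, 0.0, 80.3]
force: [-0.2, -0.4, -0.1]
opening: 0.0359
t 67.17 at [0.5082 0.1436 0.2778] [-180.     0.    80.3] j6 133.2 shift [0.542, -0.176, 0.278] turn 0.0 deg 0
clock: 67.83
tool_pos: [0.6056, 0.1274, 0.2783]
orientation: [180.0, -0.0, 80.4]
force: [0.7, -0.5, -0.6]
opening: 0.0357
```

View pics/z10.png

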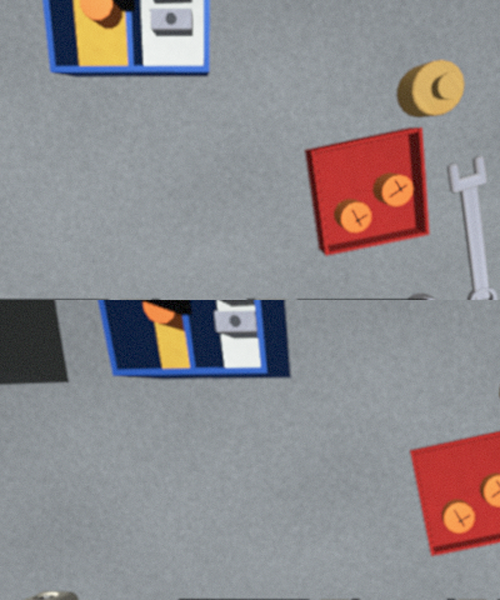

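```bash
python3 -m creep '[[0.3,0,0,0,36],[0.6,0,0,0,36],[0.8,-0.1,0,0,36],[0.8,-0.2,0,0,36],[0.8,-0.2,0,0,36],[0.8,-0.2,0,0,36],[0.8,-0.2,0,0,36],[0.8,-0.2,0,0,36]]'
python3 - <<'E'
from h import *
snap('wrist','wC.png')
E
python3 -m creep '[[0,-0.3,0,0,36],[0,-0.6,0,0,36],[0,-0.9,0,0,36],[0,-1,0,0,36],[0,-1,0,0,36],[0,-1,0,0,36],[0,-1,0,0,36],[0,-1,0,0,36]]'
python3 - <<'E'
from h import *
snap('wrist','wD.png')
a=load('wC.npz')['img'][0:180,60:280]; b=load('wD.npz')['img'][0:180,180:400]
cv2.imwrite('pics/z11.png',cv2.resize(np.hstack([a,b]),None,fx=1.8,fy=1.8,interpolation=cv2.INTER_CUBIC))
E
```

```text
clock: 68.55
tool_pos: [0.6001, 0.209, 0.2784]
orientation: [180.0, -0.0, 80.3]
force: [-0.4, -0.1, 0.4]
opening: 0.0362
clock: 69.27
tool_pos: [0.5023, 0.2262, 0.2777]
orientation: [-180.0, 0.0, 80.3]
force: [0.7, 0.1, 0.7]
opening: 0.0359
```

View pics/z11.png

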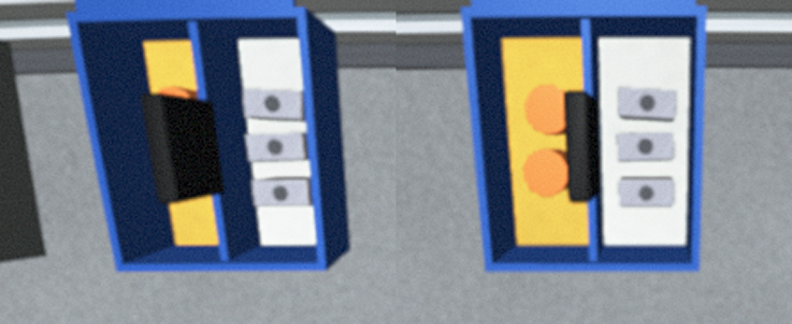

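```bash
python3 - <<'E'
from h import *
A=load('wC.npz');B=load('wD.npz')
def zoom(s,u,v):
    return cv2.resize(s['img'][v-12:v+12,u-14:u+14],None,fx=13,fy=13,interpolation=cv2.INTER_CUBIC)
C=[(125,149),(241,149),(100,12),(228,12)]; D=[(230,149),(347,149),(219,12),(351,12)]
f=lambda s,L: np.hstack([cv2.resize(zoom(s,u,v),(200,171)) for u,v in L])
cv2.imwrite('pics/z12.png',np.vstack([f(A,C),f(B,D)]))
E
```

```text
(no output)
```

View pics/z12.png

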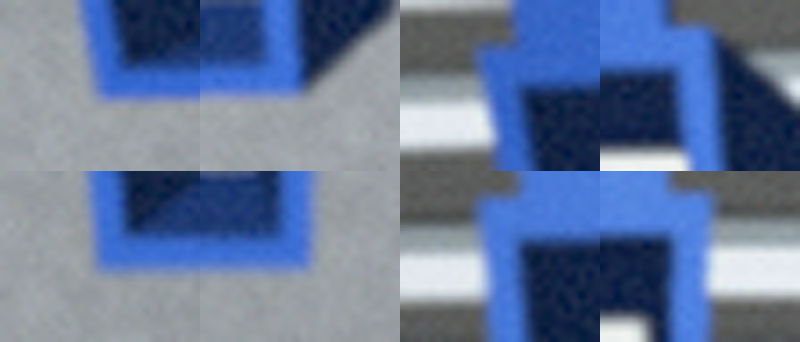

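```bash
python3 - <<'E'
from h import *
A=load('wC.npz');B=load('wD.npz')
C=[(125,149),(241,149),(100,12),(228,12)]; D=[(230,149),(347,149),(219,12),(351,12)]
c=[(99,97),(103,92),(82,48),(112,28)]; d=[(97,99),(112,98),(80,29),(112,26)]
g=lambda o,p:(o[0]-14+p[0]/7.143-.5,o[1]-12+p[1]/7.143-.5)
P=[]
for n,i in zip(('F+','F-','B+','B-'),range(4)):
    o1,d1=ray(A,*g(C[i],c[i]));o2,d2=ray(B,*g(D[i],d[i])); k=np.linalg.lstsq(np.array([d1,-d2]).T,o2-o1,rcond=None)[0]; p,q=o1+k[0]*d1,o2+k[1]*d2
    P.append((p+q)/2); print(n,P[-1].round(4),np.linalg.norm(p-q).round(4))
print('widths',np.linalg.norm(P[0]-P[1]),np.linalg.norm(P[2]-P[3]),'len',np.linalg.norm(P[0]-P[2]),np.linalg.norm(P[1]-P[3]))
f=(P[0]+P[1])/2;b=(P[2]+P[3])/2;e=b-f; pit=np.arctan2(e[2],np.hypot(*e[:2])); print('pitch',pit,'yaw',np.degrees(np.arctan2(e[1],e[0])))
m=(f+b)/2; up=np.array([0,0,1]); print('grip z',m[2]+.027*np.cos(pit)); X=np.array([np.cos(np.radians(80.3)),np.sin(np.radians(80.3))]); G=m[:2]-.027*np.sin(pit)*X*-0; print('grip x panel',(m[:2]-np.array([.4986,.3954]))@X-.019)
E
```

```text
F+ [0.4242 0.2791 0.1326] 0.0002
F- [0.5329 0.2607 0.1326] 0.0003
B+ [0.4443 0.3971 0.1419] 0.0
B- [0.5529 0.3782 0.1426] 0.0
widths 0.11027065216874003 0.1102928284548817 len 0.12010562703117572 0.11964813877657499
pitch 0.08043913855860595 yaw 80.34301255804743
grip z 0.16432827796836968
grip x panel -0.08634300990030112
```

```bash
python3 -m creep '[[-0.3,0,0,0,36],[-0.6,0,0,0,36],[-0.9,0,0,0,36],[-1,0,0,0,36],[-1,0,0,0,36],[-1,0,0,0,36],[-1,0,0,0,36],[-1,0,0,0,36]]'
python3 -m creep '[[-0.3,0,0,0,36],[-0.6,0,0,0,36],[-0.9,0,0,0,36],[-1,0,0,0,36],[-1,0,0,0,36],[-1,0,0,0,36],[-1,0,0,0,36],[-1,0,0,0,36]]'
python3 - <<'E'
from h import *
snap('top','t40.png'); a=cv2.imread('pics/t32.png');b=cv2.imread('pics/t40.png')
z=load('top0.npz')['img']; d=cv2.absdiff(z,b).max(2)>60
for n,(u,v) in dict(driver=(375,258),collar=(331,150),cleaner=(365,128),cup=(452,258),weight=(261,148),spanner=(310,132)).items(): print(n,d[v-14:v+14,u-14:u+14].sum())
E
```

```text
clock: 69.98
tool_pos: [0.4851, 0.1284, 0.2777]
orientation: [-180.0, 0.0, 80.4]
force: [1.0, 0.2, 0.8]
opening: 0.036
clock: 70.65
tool_pos: [0.4683, 0.0301, 0.2778]
orientation: [-180.0, 0.0, 80.4]
force: [-0.2, -0.8, 0.6]
opening: 0.036
driver 0
collar 0
cleaner 0
cup 0
weight 0
spanner 0
```

View pics/t40.png

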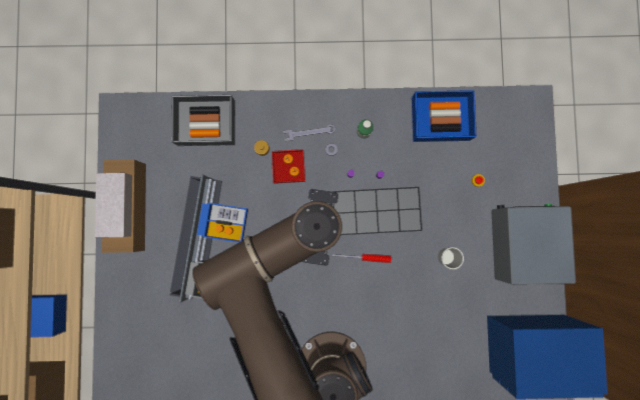

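The bin hangs at about (223,222), the slugs are in the scrap tray at (288,159) and (294,171), the compartment tray is empty, and the bystanders haven't moved. I'm handing in.

```bash
python3 - <<'E'
from plant import workorder
print(workorder.close_job())
E
```

```text
the job is handed in; nothing more can be done
None
```

The sorting is done, and the bin hangs on the free part of the top rail. I handed the job in at about 71 s. `close_job()` gives no verdict, so the result rests on my own camera checks.

**Sorted:** I found 7 parts: 2 cylinders, 3 jaw inserts and 2 slugs. The cylinders stand in the yellow section, the jaw inserts in the white section, and the slugs lie in the scrap tray. One cylinder shifted a few centimetres inside the yellow section partway through, but stayed in it.

**Hung:** A two-view wrist measurement after release gave:

| | Measured | Allowed |
|---|---|---|
| Yaw relative to panel | within about 0.1° | 0.25 rad (14°) |
| Forward sag | about 0.08 rad | under 0.22 rad |
| Grip point before the plate | about 86–88 mm | 72–102 mm |
| Grip point height | about 164–166 mm | 163–180 mm |

**Closest margins:** The height is only 1–3 mm above the lower limit. The bin is not perfectly level; the sag matches the play between its lip and the rail. The scene and top cameras were less consistent, with errors of several millimetres, but also put it inside the limits at about 165–167 mm high and about 90 mm before the plate.

**Bystanders:** All six look unmoved when the last top picture is compared with the first. The arm was clear of everything when I handed in.

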